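# Turn a door panel over onto the finishing block

## Robot

A 6-joint arm with a two-finger parallel gripper is mounted at the origin on the work surface. World frame = base frame: x ahead of the robot, y to its left, z up, the work surface at z = 0. Lengths are in m, angles in degrees, forces in N, time in s.
With the tool pointing down it reaches from about 0.35 to 1 m from the base axis. Payload 7.1 kg.
Tool frame: the origin (TCP) lies at the very end of the fingers, on their centre line; the grasp point (between the pads) lies 19 mm behind it; z points along the fingers, x is the direction in which the jaws open and shut, and the axes are right-handed (so a half turn about z gives the same grasp; the last joint's range is limited). The gripper opens to 85 mm and grips with 20 to 120 N. Pads are 22 mm wide; open, the fingers measure 114 mm over their backs; the gripper's body (76 mm by 85 mm) begins 54 mm behind the grasp point. The pads swing forward as they close: fully open they stand 13 mm farther back than shut.
Start: joints at [72.766, 24.242, 93.386, -0, 62.372, -1.089], TCP at [0.174, 0.6, 0.231] pointing down, gripper open.
Joint ranges: [-172.04, 172.04], [-51.8, 120.97], [4.93, 147.93], [-75.15, 255.16], [6.16, 154.13], [-145.62, 145.62]. Speed limits (degrees/s): [136.94, 136.94, 172.46, 180, 180, 180].

## Interface

Orientations are given as [roll, pitch, yaw] about the fixed x, y, z axes, in that order (R = Rz(yaw) Ry(pitch) Rx(roll)).
In Python, from cell import robot gives the robot as it stands.
- The arm moves only by the tool send_rows, never from a script. Its argument "motion" is one flat list of numbers, 7 for each row, row after row: the shift along the tool's x, y, z in mm, then the turn, a rotation vector about the tool's x, y, z in degrees, then the opening, from 0 (shut) to 1 (fully open). A call has 1 to 5 rows; each row shifts and turns the commanded pose from where the row before left it, along the tool's axes as they then stand; what a row does not reach is not made up. A row lasts 1/8 s, in which the tool goes at most 62.5 mm and 10.7 degrees, less where a joint would pass 70% of its speed; a pose out of reach is approached as far as the arm can. A call with a gripper value outside its range is refused whole. The fingers move at their own pace and stop on an object; "squeeze" is the grip in N (left out, the last holds). Time passes only in rows, so rows that do not move let the fingers close. It gives the time, the measured TCP pose, the force and the opening at its end, in the units of the state.
- robot.state(): the state, without advancing time (a new reading comes with each control period).
- robot.grab_frame(name): name is "scene" or "top" or "wrist"; returns a dict with "frame" (400x640x3 uint8, blue, green, red), "fovy" (degrees; the focal length in pixels is half the picture's height over the tangent of half this angle, whatever the lens; pixels are square), "cx", "cy" (the principal point, pixels), "world_from_camera" (4x4, takes a point from camera to world coordinates). Camera axes: x right, y up, looking along -z (the intrinsics and any distortion apply to the point x, -y, -z); pixel columns grow to the right and rows downward; lengths in m; the calibration is good to about 2 mm. A picture is of the moment at which its call begins. There is no depth.
- robot.job_done(): hands the job in, once; it reports no verdict.
Trained networks look in a picture, given as the dict that the camera call returned (one of the last four; its "shot" number tells which), for a name from the list of things; names that differ only in an ending like _2 or _b are one class to them, and where a whole thing is asked for, a point or a joint stands for the part that bears it (a point fixed in the world has none). Each returns a list of dicts, best first, with "conf" (0 to 1); they miss things now and then, are a little off and sometimes report something else, mostly with a low value. They report only what shows in the picture. A call takes as long as a camera call. They do not tell look-alikes from the thing itself.
- robot.look_for(picture, target): "position" ([column, row] as shares, 0 to 1, of the picture: columns of its width, rows of its height, amid what is visible of it).
- robot.spot_point(picture, target): "position" ([column, row] as shares, 0 to 1, of the picture: columns of its width, rows of its height: a listed point, or the origin of a listed thing).
The state is a dict: "t": time; "qpos": joint angles; "qvel": joint speeds; "joint_efforts": joint torques, N m; "position": TCP position; "eef_rot": TCP orientation; "wrist_force": force on the tool from outside, world axes, zero at the start; "ft_torque": the same for the moment, N m; "grip_width": finger opening in m.
Only numpy, scipy, OpenCV 4.12 (cv2) and the standard library are available. Lean on these libraries where they do the work, as an engineer would, in place of code of your own. Each camera call takes 0.05 s, during which the arm holds its last target. There are 200 camera calls.

## Task

Turn the dark wooden door panel over: it is too wide to grip across, so lever its free edge up until it stands on its other edge against the front of the cork-topped block beside it, then lower it gently over the top, never letting it drop or slam. Finish with it lying flat on the cork, moulded face down, on the cork's middle and pushed square and fully home against the stop rail, and let go. Leave the things around it where they are.

Things in the scene. Friction and masses are not known exactly. Their poses are not given: they have to be found in the camera images.
- block: Fixed finishing block, a solid box 150 deep, 240 wide, cork top 90 mm above the bench. Origin on the bench at the middle of the foot of its upright front face, which looks to the robot's right; x points into the block (roughly to the robot's left, world +y), y roughly towards the robot, z up. Front face at x = 0, y -120 to 120. Wood and cork, friction about 0.5 to 0.7.
- block_rail (a point): Bottom middle of the front face of the stop rail, on the far side of the cork: 126 mm along x and 90 mm above the block's origin; axes as the block's. The rail is 14 mm high, 22 thick, 220 long along y.
- block_bearers (a point): Point midway between the tops of two fixed wooden bearers that lie in front of the block along its x, at the foot of its front face (block x = 0, y = 0, z = 34 mm). Bearers: x = -130 to 0, 34 mm high, 22 wide, centred on y = -68 and +68: a free gap 114 mm wide between them. The front face rises 56 mm above them.
- panel: Loose wooden panel, 120 (its x) x 190 (its y) x 20 mm (its z), 0.24 to 0.42 kg. Origin at the centre of its plain face (two dark round recesses, drawn only); z towards the moulded face (raised beading, look only, not felt). Starts on the bearers, moulded face up, inner long edge (+x) 2 to 27 mm from the block's front face, up to 3 degrees off square; free edge may jut past the bearers' ends.
- panel_mid (a point): Centre of the panel (middle of its thickness); axes as the panel's.
- panel_inner_edge (a point): Middle of the panel's edge that faces the block at the start (half thickness): 60 mm along the panel's x from its centre. Stands lowest when the panel is levered up.
- tin: Bystander: steel tin, 64 mm across, 85 mm high. Leave it alone.
- jar: Bystander: amber glass jar with dark cap, 60 mm across, 80 mm high. Leave it alone.
- sanding_block: Bystander: cork sanding block 100 x 65 x 32 mm. Leave it alone.
- brush: Bystander: brush lying flat. Leave it alone.
- carton: Bystander: cardboard carton 60 x 100 x 75 mm. Leave it alone.
- screwdriver: Bystander: screwdriver lying flat. Leave it alone.
- offcut: Bystander: dark wood offcut 35 x 130 x 22 mm. Leave it alone.
There are look-alikes about, which are no part of the job. Of the things shaped like the panel, the wooden one is meant.

How it is judged:
By the outcome, as a careful person would: the job done as asked, in the order asked, and still so for the second after the job is handed in, with the robot touching nothing.
It also fails if it takes over 72 s, if anything falls off the work surface, if the arm or the gripper's body presses on something with over 40 N, if the wrist force passes 120 N, or if a joint passes its speed limit or range.

## Working session

There is one attempt and no reset: what is moved stays moved. The work goes in short steps, Python scripts to look and compute and a tool call to move; the robot and the scene stay as the last step left them, time stands still between calls to the robot, and variables do not carry over. Pictures are saved under pics/ and viewed, on a budget of 10 in all, crops included, one or two more only if the job needs it, and the job is handed in when it is done.

Besides the shell and the picture viewer there is one more tool, called as a command line: name --argument value ..., lists and objects as JSON in quotes. send_rows: Moves the arm, as the interface text tells. Its arguments: {"type":"object","properties":{"motion":{"type":"array"},"squeeze":{"type":"number"}},"required":["motion"]}

```bash
ls; mkdir -p pics; cat > h.py <<'E'
import numpy as np, cv2
from cell import robot
from scipy.spatial.transform import Rotation as R
def snap(n,f=None):
    p=robot.grab_frame(n)
    if f: cv2.imwrite('pics/'+f,p['frame'])
    return p
def K(p):
    h,w=p['frame'].shape[:2]; f=h/2/np.tan(np.radians(p['fovy'])/2); return f
def ray(p,u,v):
    f=K(p);T=np.array(p['world_from_camera']);d=np.array([(u-p['cx'])/f,-(v-p['cy'])/f,-1]);return T[:3,3],T[:3,:3]@d
def atz(p,u,v,z):
    o,d=ray(p,u,v);return o+d*(z-o[2])/d[2]
def proj(p,X):
    T=np.array(p['world_from_camera']);c=T[:3,:3].T@(np.array(X)-T[:3,3]);f=K(p);return np.array([p['cx']+f*c[0]/-c[2],p['cy']-f*c[1]/-c[2]])
E
python3 - <<'E'
from h import *
for n in('scene','top'):
    p=snap(n,n+'0.png'); print(n,{k:(np.round(v,3).tolist() if k=='world_from_camera' else v) for k,v in p.items() if k!='frame'})
    for t in('panel','panel_mid','panel_inner_edge','block','block_rail','block_bearers'):
        for d in robot.spot_point(p,t)[:3]:
            u=d['position'][0]*640;v=d['position'][1]*400
            z={'panel':.034,'panel_mid':.044,'panel_inner_edge':.044,'block':0,'block_rail':.09,'block_bearers':.034}[t]
            print(t,round(d['conf'],2),round(u),round(v),atz(p,u,v,z).round(3))
print(robot.state())
E
```

```text
pics
scene {'fovy': 42.71669060790745, 'cx': 325.1943101449025, 'cy': 196.56707592892926, 'world_from_camera': [[-0.513, -0.569, 0.643, 1.483], [0.859, -0.336, 0.387, 0.559], [-0.004, 0.751, 0.66, 1.087], [0.0, 0.0, 0.0, 1.0]], 'shot': 1}
panel 0.91 274 181 [ 0.476 -0.241  0.034]
panel 0.88 263 138 [ 0.294 -0.415  0.034]
panel 0.67 302 224 [ 0.596 -0.055  0.034]
panel_mid 0.68 301 222 [ 0.601 -0.056  0.044]
panel_mid 0.65 264 138 [ 0.306 -0.404  0.044]
panel_mid 0.63 365 225 [0.517 0.11  0.044]
panel_inner_edge 0.93 266 188 [ 0.528 -0.235  0.044]
panel_inner_edge 0.79 259 145 [ 0.347 -0.392  0.044]
panel_inner_edge 0.58 322 227 [0.586 0.008 0.044]
block 0.8 321 239 [0.593 0.008 0.   ]
block_rail 0.97 364 224 [0.556 0.128 0.09 ]
top {'fovy': 55.50058651466446, 'cx': 317.1844803253627, 'cy': 193.6892747436763, 'world_from_camera': [[-0.02, 0.982, -0.186, 0.266], [-1.0, -0.016, 0.023, -0.006], [0.02, 0.187, 0.982, 1.148], [0.0, 0.0, 0.0, 1.0]], 'shot': 2}
panel 0.88 460 265 [ 0.26  -0.442  0.034]
panel 0.75 325 153 [ 0.604 -0.059  0.034]
panel 0.73 394 209 [ 0.427 -0.26   0.034]
panel_m
[... 336 characters left out ...]
k_rail 0.73 260 168 [0.546 0.132 0.09 ]
{'t': 0.7, 'qpos': array([ 7.27660990e+01,  2.42410132e+01,  9.33866201e+01,  3.39932650e-04,
        6.23721150e+01, -1.08767156e+00]), 'qvel': array([-0.10911841,  0.02451124,  0.01381909, -0.0648991 ,  0.0758305 ,
        0.00078076]), 'joint_efforts': array([-3.84562263e-04, -5.57184362e+01, -2.82096738e+01, -6.55335498e-05,
        8.39137319e-04,  3.15609657e-05]), 'position': array([0.17376493, 0.60034122, 0.23132655]), 'eef_rot': array([-1.79999704e+02, -2.57356395e-04,  7.38536129e+01]), 'wrist_force': array([-0.5053679 ,  0.14078138, -0.23833127]), 'ft_torque': array([-0.00375552, -0.0462972 , -0.01236095]), 'grip_width': 0.08511462556062746}
```

```bash
python3 - <<'E'
import cv2
a=cv2.imread('pics/scene0.png');b=cv2.imread('pics/top0.png')
cv2.imwrite('pics/v1.png',cv2.resize(a[90:350,130:530],None,fx=2,fy=2,interpolation=3)[:600]);cv2.imwrite('pics/v2.png',cv2.resize(b[60:340,160:560],None,fx=2,fy=2,interpolation=3))
E
```

```text
(no output)
```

View pics/v1.png

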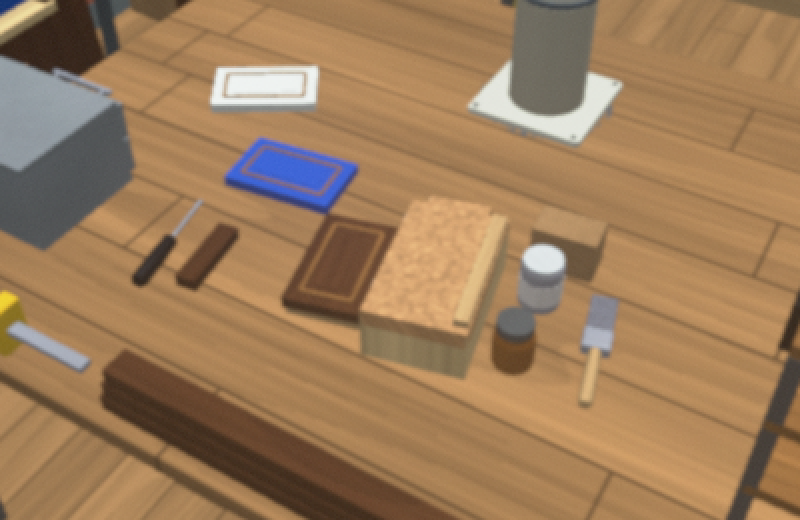

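View pics/v2.png

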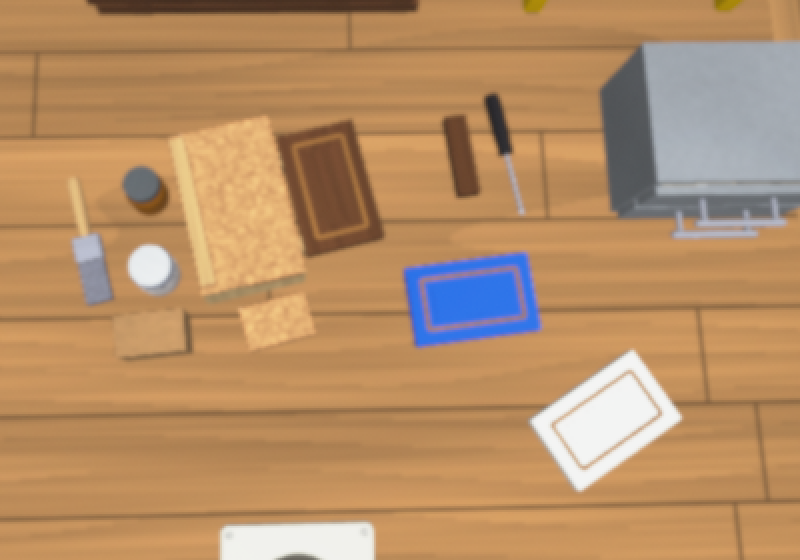

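Candidates for the panel, in full-frame top-view pixels:
- dark wooden panel beside the block, about (325,153)
- blue look-alike, about (396,210)
- white look-alike, about (463,270)
- dark offcut, about (391,137)
- dark boards at the far edge

I choose the dark wooden panel resting beside the cork block. Next I fit the block and panel poses and check them in a close crop.

```bash
cat > fit.py <<'E'
from h import *
from scipy.optimize import least_squares
def W(q,P): # q=x,y,yaw of a planar frame ; P local pts
    c,s=np.cos(q[2]),np.sin(q[2]);P=np.array(P,float);return np.c_[q[0]+c*P[:,0]-s*P[:,1],q[1]+s*P[:,0]+c*P[:,1],P[:,2]]
def fit(obs,q0): # obs: (pic,uv,local)
    f=lambda q:np.concatenate([(proj(p,W(q,[L])[0])-uv) for p,uv,L in obs])
    r=least_squares(f,q0,loss='soft_l1');return r.x,f(r.x).reshape(-1,2)
E
python3 - <<'E'
from fit import *
t=snap('top');s=snap('scene')
T=lambda a,b:np.array([a/2+160,b/2+60]);S=lambda a,b:np.array([a/2+130,b/2+90])
ob=[(t,T(268,117),(0,-.12,.09)),(t,T(305,272),(0,.12,.09)),(s,S(362,308),(0,-.12,.09)),(s,S(430,197),(0,.12,.09)),(s,S(465,376),(.15,-.12,0)),(s,S(362,352),(0,-.12,0))]
qb,r=fit(ob,[.59,0,np.radians(106)]);print('block',qb[:2].round(4),np.degrees(qb[2]).round(2),r.round(1).tolist())
op=[(t,T(352,121),(-.06,-.095,.054)),(t,T(384,237),(-.06,.095,.054)),(t,T(308,256),(.06,.095,.054)),(s,S(282,298),(-.06,-.095,.054)),(s,S(330,214),(-.06,.095,.054)),(s,S(397,222),(.06,.095,.054))]
qp,r=fit(op,[.6,-.06,np.radians(106)]);print('panel',qp[:2].round(4),np.degrees(qp[2]).round(2),r.round(1).tolist())
c=np.array([[np.cos(qb[2]),np.sin(qb[2])],[-np.sin(qb[2]),np.cos(qb[2])]]);print('panel in block',c@(qp[:2]-qb[:2]))
def draw(p,q,B,col):
    im=p['frame']
    for z in B[4:]:
        pts=np.array([proj(p,x) for x in W(q,[(B[0],B[2],z),(B[1],B[2],z),(B[1],B[3],z),(B[0],B[3],z)])])
        cv2.polylines(big,[np.int32((pts-off)*4)],True,col,1)
out=[]
for p,off in((t,(230,105)),(s,(255,175))):
    off=np.array(off);big=cv2.resize(p['frame'][off[1]:off[1]+110,off[0]:off[0]+130],None,fx=4,fy=4,interpolation=cv2.INTER_CUBIC)
    draw(p,qb,(0,.15,-.12,.12,.09,0),(0,255,0));draw(p,qp,(-.06,.06,-.095,.095,.054,.034),(255,255,0));out.append(cv2.resize(big,(400,338)))
cv2.imwrite('pics/v3.png',np.hstack(out))
for n in('tin','jar','carton','sanding_block'):
    d=robot.look_for(t,n)[:1]
    for e in d: 
        w=atz(t,e['position'][0]*640,e['position'][1]*400,.03);print(n,round(e['conf'],2),w.round(3),'blk',(c@(w[:2]-qb[:2])).round(3))
E
```

```text
block [0.5768 0.0104] 102.34 [[-1.3, -0.2], [-0.9, 0.4], [-0.8, -0.7], [-7.9, -0.4], [0.3, 0.7], [-0.1, -0.5]]
panel [ 0.5961 -0.056 ] 104.24 [[-1.1, -0.9], [0.5, -0.3], [-0.6, 0.6], [-0.5, -1.7], [-2.1, -2.4], [1.9, 1.0]]
panel in block [-0.06908227 -0.0046591 ]
tin 0.94 [0.483 0.208 0.03 ] blk [0.212 0.049]
jar 0.64 [0.602 0.214 0.03 ] blk [ 0.194 -0.069]
carton 0.93 [0.385 0.21  0.03 ] blk [0.236 0.145]
sanding_block 0.57 [0.405 0.022 0.03 ] blk [0.048 0.166]
```

View pics/v3.png

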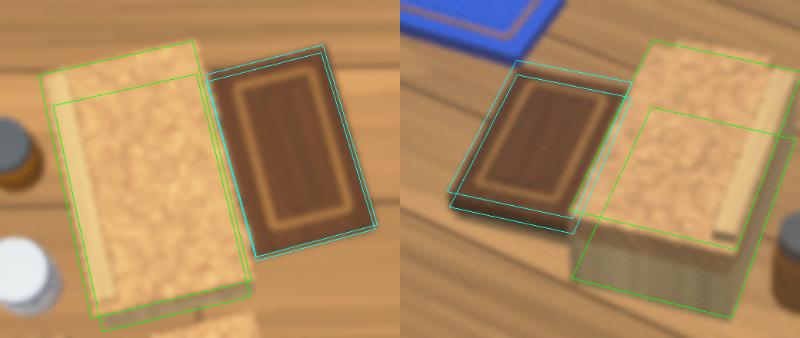

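The overlay confirms the choice: the dark panel lies beside the block, with its inner edge about 9 mm from the front face. Next I write a small planner in block coordinates.

```bash
cat > plan.py <<'E'
from h import *
import json,os,sys
BO=np.array([.5768,.0104,0]);BY=102.3
if os.path.exists('blk.json'): d=json.load(open('blk.json'));BO=np.array(d[:2]+[0]);BY=d[2]
RB=R.from_euler('z',BY,degrees=True)
def pose(bx,by,bz,beta,dyaw=0): # block coords mm, beta: 0 down, +90 pointing into block
    r=R.from_euler('z',BY+dyaw,degrees=True)*R.from_euler('x',180,degrees=True)*R.from_euler('y',beta,degrees=True)
    return BO+RB.apply([bx/1e3,by/1e3,bz/1e3]),r
def cur():
    s=robot.state();return np.array(s['position']),R.from_euler('xyz',s['eef_rot'],degrees=True)
def blk(p): return RB.inv().apply(np.array(p)-BO)*1e3
def rel(a,b):
    return np.r_[a[1].inv().apply(b[0]-a[0])*1e3,(a[1].inv()*b[1]).as_rotvec(degrees=True)]
def plan(wps,start=None,dmax=40,amax=9):
    """wps: list of (bx,by,bz,beta[,dyaw],opening,[nmin]); prints calls of <=5 rows"""
    c=start or cur();rows=[]
    prev=None
    for (P,o,n0) in wps:
        d=rel(c,P);n=max(n0,int(np.ceil(max(np.linalg.norm(d[:3])/dmax,np.linalg.norm(d[3:])/amax))),1)
        p0,r0=c;rv=(r0.inv()*P[1]).as_rotvec()
        for i in range(1,n+1):
            tgt=(p0+(P[0]-p0)*i/n,r0*R.from_rotvec(rv*i/n));q=np.round(rel(c,tgt),1)
            rows.append(q.tolist()+[o]);c=(c[0]+c[1].apply(q[:3]/1e3),c[1]*R.from_rotvec(q[3:],degrees=True))
    for i in range(0,len(rows),5): print(json.dumps(sum([[float('%g'%v) for v in r] for r in rows[i:i+5]],[])).replace('-0.0','0').replace('.0,',','))
    return c
def show():
    s=robot.state();b=blk(s['position']);r=R.from_euler('xyz',s['eef_rot'],degrees=True)
    z=RB.inv().apply(r.as_matrix()[:,2]);print('t %.2f blk'%s['t'],b.round(1),'beta %.1f zy %.3f'%(np.degrees(np.arctan2(z[0],-z[2])),z[1]),'q',s['qpos'].round(1),'F',RB.inv().apply(s['wrist_force']).round(1),'M',np.round(s['ft_torque'],2),'w %.1f'%(s['grip_width']*1e3))
E
python3 - <<'E'
from plan import *
show()
plan([(pose(-110,0,400,0),1,0)])
E
```

```text
t 1.00 blk [662.3 268.1 231.3] beta 0.0 zy -0.000 q [72.8 24.2 93.4 -0.  62.4 -1.1] F [-0.8  0.2  0.4] M [-0.01  0.01 -0.03] w 85.6
[-26.3, 28.7, -8, 0, 0, -1.4, 1, -26.9, 28.1, -8.1, 0, 0, -1.3, 1, -27.6, 27.5, -8, 0, 0, -1.4, 1, -28.2, 26.8, -8, 0, 0, -1.3, 1, -28.9, 26.1, -8.1, 0, 0, -1.4, 1.0]
[-29.4, 25.5, -8, 0, 0, -1.3, 1, -30.1, 24.7, -8, 0, 0, -1.4, 1, -30.6, 24, -8.1, 0, 0, -1.3, 1, -31.2, 23.4, -8, 0, 0, -1.4, 1, -31.7, 22.5, -8, 0, 0, -1.3, 1.0]
[-32.3, 21.8, -8.1, 0, 0, -1.4, 1, -32.7, 21, -8, 0, 0, -1.4, 1, -33.3, 20.3, -8, 0, 0, -1.3, 1, -33.7, 19.4, -8.1, 0, 0, -1.4, 1, -34.2, 18.6, -8, 0, 0, -1.3, 1.0]
[-34.6, 17.9, -8, 0, 0, -1.4, 1, -35, 17, -8.1, 0, 0, -1.3, 1, -35.4, 16.2, -8, 0, 0, -1.4, 1, -35.8, 15.3, -8, 0, 0, -1.3, 1, -36.1, 14.5, -8.1, 0, 0, -1.4, 1.0]
[-36.5, 13.7, -8, 0, 0, -1.3, 1.0]
```

send_rows --motion '[-26, 29, -8, 0, 0, -1.4, 1, -27, 28, -8, 0, 0, -1.3, 1, -28, 27.5, -8, 0, 0, -1.4, 1, -28, 27, -8, 0, 0, -1.3, 1, -29, 26, -8, 0, 0, -1.4, 1]'

```text
t: 1.62
position: [0.2761, 0.433, 0.2717]
eef_rot: [180.0, -0.0, 80.7]
wrist_force: [0.4, 0.7, 0.4]
grip_width: 0.0852
```

send_rows --motion '[-29.5, 25.5, -8, 0, 0, -1.3, 1, -30, 25, -8, 0, 0, -1.4, 1, -30.5, 24, -8, 0, 0, -1.3, 1, -31, 23, -8, 0, 0, -1.4, 1, -32, 22.5, -8, 0, 0, -1.3, 1]'

```text
t: 2.25
position: [0.3776, 0.267, 0.3118]
eef_rot: [180.0, -0.0, 87.4]
wrist_force: [0.4, 0.7, -0.4]
grip_width: 0.0853
```

send_rows --motion '[-32, 22, -8, 0, 0, -1.4, 1, -33, 21, -8, 0, 0, -1.4, 1, -33, 20, -8, 0, 0, -1.3, 1, -34, 19, -8, 0, 0, -1.4, 1, -34, 18.5, -8, 0, 0, -1.3, 1]'

```text
t: 2.88
position: [0.4784, 0.1009, 0.3518]
eef_rot: [180.0, -0.0, 94.2]
wrist_force: [1.0, -0.2, 0.1]
grip_width: 0.085
```

send_rows --motion '[-35, 18, -8, 0, 0, -1.4, 1, -35, 17, -8, 0, 0, -1.3, 1, -35, 16, -8, 0, 0, -1.4, 1, -36, 15, -8, 0, 0, -1.3, 1, -36, 14, -8, 0, 0, -1.4, 1]'

```text
t: 3.5
position: [0.5791, -0.0653, 0.3917]
eef_rot: [180.0, -0.0, 101.0]
wrist_force: [-0.1, -0.1, -0.0]
grip_width: 0.0854
```

```bash
python3 - <<'E'
from plan import *
show();print(robot.state()['position'],robot.state()['eef_rot'])
p=snap('wrist');cv2.imwrite('pics/v4.png',p['frame']);print(np.round(p['world_from_camera'],3).tolist(),p['fovy'],p['cx'],p['cy'])
E
```

```text
t 3.50 blk [-74.5  13.9 391.7] beta 0.0 zy -0.000 q [  -7.6   12.5   88.6    0.    78.9 -108.6] F [-0.   0.1 -0. ] M [ 0.   -0.03  0.03] w 85.4
[ 0.57908904 -0.06532783  0.39167688] [ 1.79986445e+02 -1.03095792e-03  1.00990230e+02]
[[-0.191, -0.931, -0.31, 0.5], [0.982, -0.181, -0.061, -0.08], [0.001, -0.316, 0.949, 0.534], [0.0, 0.0, 0.0, 1.0]] 64.16452663141345 320.8782587881723 200.42735472057407
```

View pics/v4.png

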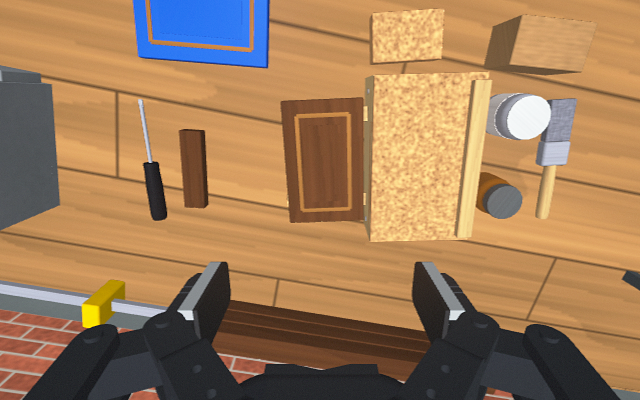

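The wrist view shows the dark panel's corners at about (282,100), (363,98), (366,220) and (289,222). The cork's front edge runs from (370,76) to (371,241), the bearers' ends just show, and the fingers are open.

```bash
python3 - <<'E'
from fit import *; import json
p=snap('wrist');t=snap('top')
g=cv2.cvtColor(p['frame'],cv2.COLOR_BGR2GRAY)
def sub(u,v):
    return cv2.cornerSubPix(g,np.float32([[[u,v]]]),(5,5),(-1,-1),(3,40,.01))[0,0]
pc=[sub(*a) for a in((282,100),(363,98),(366,220),(289,222))];bc=[sub(*a) for a in((369,77),(371,241),(491,72),(472,237))]
print(np.round(pc,1).tolist(),np.round(bc,1).tolist())
qp,r=fit([(p,u,L) for u,L in zip(pc,((-.06,.095,.054),(.06,.095,.054),(.06,-.095,.054),(-.06,-.095,.054)))],[.6,-.06,1.8]);print('panel',qp[:2].round(4),np.degrees(qp[2]).round(2),r.round(1).tolist())
qb,r=fit([(p,u,L) for u,L in zip(bc[:2],((0,.12,.09),(0,-.12,.09)))],[.58,.01,1.8]);print('block',qb[:2].round(4),np.degrees(qb[2]).round(2),r.round(1).tolist())
for P in((.126,-.11,.104),(.126,.11,.104),(.148,-.11,.104),(.148,.11,.104),(.15,.12,.09),(.15,-.12,.09)): print(P,proj(p,W(qb,[P])[0]).round(1))
for n,z in(('block_rail',.09),('block',0),('block_bearers',.034),('panel_mid',.044),('panel_inner_edge',.044)):
    for e in robot.spot_point(p,n)[:2]:print(n,round(e['conf'],2),atz(p,e['position'][0]*640,e['position'][1]*400,z).round(4))
c=np.array([[np.cos(qb[2]),np.sin(qb[2])],[-np.sin(qb[2]),np.cos(qb[2])]]);print('panel in block',c@(qp[:2]-qb[:2]))
big=cv2.resize(p['frame'][50:260,250:510],None,fx=3,fy=3,interpolation=cv2.INTER_CUBIC)
for q,B in((qb,(0,.15,-.12,.12,.09)),(qb,(.126,.148,-.11,.11,.104)),(qp,(-.06,.06,-.095,.095,.054)),(qp,(-.06,.06,-.095,.095,.034))):
    pts=np.array([proj(p,x) for x in W(q,[(B[i],B[j],B[4]) for i,j in((0,2),(1,2),(1,3),(0,3))])]);cv2.polylines(big,[np.int32((pts-(250,50))*3)],True,(0,255,0) if q is qb else (255,255,0),1)
for y in(-68,68):
    pts=np.array([proj(p,x) for x in W(qb,[(-.13,y/1e3-.011,.034),(-.13,y/1e3+.011,.034),(-.13,y/1e3+.011,0),(-.13,y/1e3-.011,0)])]);cv2.polylines(big,[np.int32((pts-(250,50))*3)],True,(0,0,255),1)
cv2.imwrite('pics/v5.png',big[:600])
E
```

```text
[[283.6000061035156, 98.80000305175781], [366.6000061035156, 95.30000305175781], [365.20001220703125, 220.60000610351562], [292.6000061035156, 220.5]] [[368.20001220703125, 75.9000015258789], [373.1000061035156, 239.10000610351562], [491.5, 69.19999694824219], [472.0, 237.0]]
panel [ 0.5982 -0.0562] 102.93 [[-0.2, -0.1], [0.4, 0.4], [0.5, -1.5], [-0.9, 0.8]]
block [0.5834 0.0037] 105.52 [[-0.1, -0.9], [0.1, 3.0]]
(0.126, -0.11, 0.104) [460.  234.1]
(0.126, 0.11, 0.104) [470.4  74.3]
(0.148, -0.11, 0.104) [475.1 233. ]
(0.148, 0.11, 0.104) [488.1  72.8]
(0.15, 0.12, 0.09) [485.  65.]
(0.15, -0.12, 0.09) [471.8 235.1]
block_rail 0.81 [0.5468 0.1284 0.09  ]
block 0.59 [0.5752 0.01   0.    ]
block_bearers 0.56 [0.5786 0.0032 0.034 ]
panel_mid 0.92 [ 0.4327 -0.2569  0.044 ]
panel_mid 0.59 [0.4753 0.1826 0.044 ]
panel_inner_edge 0.69 [0.5798 0.004  0.044 ]
panel_inner_edge 0.57 [ 0.4898 -0.245   0.044 ]
panel in block [-0.06163737  0.00172788]
```

View pics/v5.png

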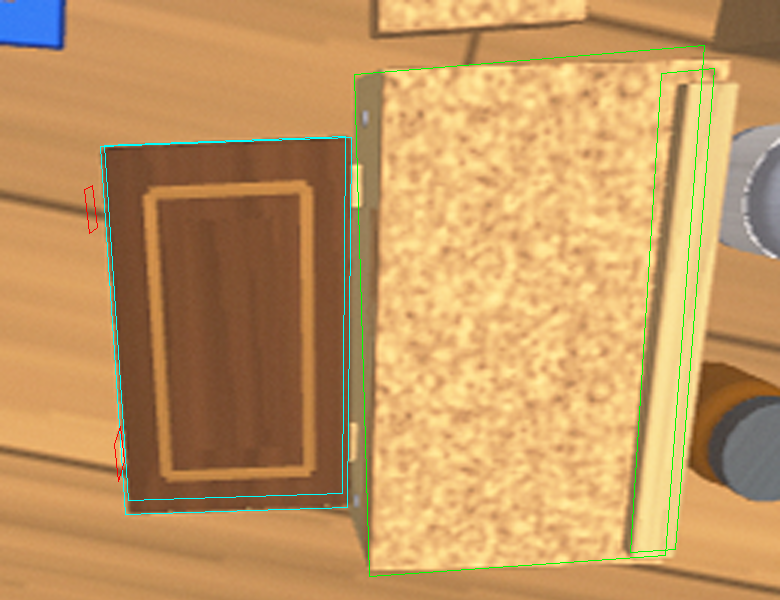

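```bash
python3 - <<'E'
from fit import *; import json
p=snap('wrist')
C=lambda a,b:np.array([a/3+250,b/3+50])
bo=[(p,C(385,67),(0,.12,.09)),(p,C(371,573),(0,-.12,.09)),(p,C(729,62),(.15,.12,.09)),(p,C(690,85),(.126,.11,.104)),(p,C(634,555),(.126,-.11,.104)),(p,C(738,86),(.148,.11,.104)),(p,C(668,556),(.148,-.11,.104)),(p,C(357,163),(0,.079,.034)),(p,C(357,207),(0,.057,.034))]
qb,r=fit(bo,[.58,.01,1.8]);print('block',qb[:2].round(4),np.degrees(qb[2]).round(2),r.round(1).tolist())
po=[(p,C(103,146),(-.06,.095,.054)),(p,C(350,137),(.06,.095,.054)),(p,C(347,508),(.06,-.095,.054)),(p,C(128,515),(-.06,-.095,.054))]
qp,r=fit(po,[.6,-.06,1.8]);print('panel',qp[:2].round(4),np.degrees(qp[2]).round(2),r.round(1).tolist())
c=np.array([[np.cos(qb[2]),np.sin(qb[2])],[-np.sin(qb[2]),np.cos(qb[2])]]);print('panel in block',c@(qp[:2]-qb[:2]))
json.dump([*qb[:2],float(np.degrees(qb[2]))],open('blk.json','w'))
E
```

```text
block [0.5754 0.0144] 102.4 [[-1.1, 0.2], [-1.5, 0.2], [0.6, -1.1], [-0.9, -0.5], [-2.0, 2.3], [0.6, -1.3], [1.6, 1.7], [1.0, 0.0], [0.7, 0.5]]
panel [ 0.5933 -0.049 ] 103.05 [[-0.7, 0.0], [0.8, -0.1], [0.6, 0.0], [-0.6, 0.1]]
panel in block [-0.06580068 -0.00395009]
```

```bash
echo '[0.576,0.0125,102.4]' > blk.json; python3 - <<'E'
from plan import *
show()
c=plan([(pose(-200,-4,280,55),.75,8),(pose(-184,-4,110,55),.75,5)])
E
```

```text
t 3.95 blk [-74.4  14.2 391.2] beta 0.0 zy 0.000 q [  -7.4   12.4   88.8    0.    78.8 -108.4] F [ 0.5 -0.2 -0.6] M [0.02 0.03 0.02] w 85.4
[-15.6, 2.7, 13.9, 0.1, 6.9, -0.2, 0.75, -17.2, 2.6, 11.9, 0.1, 6.8, -0.1, 0.75, -18.6, 2.6, 9.8, 0, 6.9, -0.2, 0.75, -19.5, 2.6, 7.5, 0.1, 6.9, -0.1, 0.75, -20.3, 2.5, 5.1, 0.1, 6.9, -0.2, 0.75]
[-20.8, 2.4, 2.6, 0.1, 6.8, -0.2, 0.75, -21, 2.4, 0.1, 0.1, 6.9, -0.1, 0.75, -20.8, 2.4, -2.4, 0, 6.9, -0.2, 0.75, -26, 0, 22.1, 0, 0, 0, 0.75, -26, -0.1, 22.1, 0, 0, 0, 0.75]
[-26.1, 0, 22.2, 0, 0, 0, 0.75, -26, 0, 22.1, 0, 0, 0, 0.75, -26, 0, 22.1, 0, 0, 0, 0.75]
```

send_rows --motion '[-15.6, 2.7, 13.9, 0.1, 6.9, -0.2, 0.75, -17.2, 2.6, 11.9, 0.1, 6.8, -0.1, 0.75, -18.6, 2.6, 9.8, 0, 6.9, -0.2, 0.75, -19.5, 2.6, 7.5, 0.1, 6.9, -0.1, 0.75, -20.3, 2.5, 5.1, 0.1, 6.9, -0.2, 0.75]'

```text
t: 4.58
position: [0.6068, -0.1383, 0.3219]
eef_rot: [-179.9, -34.6, 101.8]
wrist_force: [-0.2, 0.3, 0.1]
grip_width: 0.0637
```

send_rows --motion '[-20.8, 2.4, 2.6, 0.1, 6.8, -0.2, 0.75, -21, 2.4, 0, 0.1, 6.9, -0.1, 0.75, -20.8, 2.4, -2.4, 0, 6.9, -0.2, 0.75]'

```text
t: 4.95
position: [0.6237, -0.183, 0.2801]
eef_rot: [179.8, -55.2, 102.5]
wrist_force: [0.7, -0.4, -0.8]
grip_width: 0.064
```

```bash
python3 - <<'E'
from plan import *
show()
E
```

```text
t 4.95 blk [-201.2   -4.6  280.1] beta 55.2 zy -0.002 q [ -33.    43.5   70.7   37.3  107.4 -137.8] F [-0.5 -0.6 -0.8] M [-0.39 -0.09  0.02] w 64.0
```

```bash
cat > kin.py <<'E'
from h import *
from scipy.optimize import least_squares
def fk(q,k):
    a1,d1,L1,e,L2,dt=k;q=np.radians(q);E=lambda ax,a:R.from_euler(ax,a)
    r1=E('z',q[0]);r2=r1*E('y',q[1]);r3=r2*E('y',q[2]);r5=r3*E('z',q[3])*E('y',q[4]);
    w=r1.apply([a1,0,d1])+r2.apply([0,0,L1])+r3.apply([e,0,L2])
    return w+r5.apply([0,0,dt]),r5*E('z',q[5]+np.pi),w
LIM=np.array([[-172.04,172.04],[-51.8,120.97],[4.93,147.93],[-75.15,255.16],[6.16,154.13],[-145.62,145.62]])
def ik(p,r,k,q0):
    f=lambda q:np.r_[(fk(q,k)[0]-p)*1e3,(fk(q,k)[1].inv()*r).as_rotvec(degrees=True)]
    s=least_squares(f,np.clip(q0,LIM[:,0]+.1,LIM[:,1]-.1),bounds=(LIM[:,0],LIM[:,1]));return s.x,np.abs(s.fun).max()
E
python3 - <<'E'
from kin import *; import json
from plan import *
s=robot.state()
D=[([72.7661,24.2410,93.3866,0,62.3721,-1.0877],[.17376,.60034,.23133],[-180,0,73.8536]),([-7.6,12.5,88.6,0,78.9,-108.6],[.57909,-.06533,.39168],[180,0,100.99]),(s['qpos'],s['position'],s['eef_rot'])]
f=lambda k:np.concatenate([fk(q,k)[0]-p for q,p,_ in D])*1e3
best=min((least_squares(lambda k:np.r_[f(k),.003*(k-k0)*1e3],k0) for k0 in ([0,.35,.35,0,.35,.25],[0.05,.4,.4,0,.4,.25],[0,.35,.4,.0,.4,.3])),key=lambda r:r.cost)
k=best.x;print(k.round(4),f(k).round(1));json.dump(k.tolist(),open('k.json','w'))
for q,p,e in D:print('rot err',np.linalg.norm((fk(q,k)[1].inv()*R.from_euler('xyz',e,degrees=True)).as_rotvec(degrees=True)).round(2))
H=R.from_euler('z',180,degrees=True)
for name,h in(('same',R.identity()),('half',H)):
    q=np.array(s['qpos'],float)
    if name=='half': q[5]+=180
    for w in((-200,-4,280,55),(-184,-4,110,55),(-86,-4,41,55),(-60,-4,120,20),(-20,-4,145,0),(10,-4,140,-30),(30,-4,120,-48),(110,-4,200,-48),(30,-4,300,0),(-200,-4,200,60),(-150,-4,70,85),(-45,-4,60,85),(-50,-4,100,90),(0,-4,105,90)):
        p,r=pose(*w);q,e=ik(p,r*h,k,q);print(name,w,q.round(0),'err %.2f'%e,'wrist',fk(q,k)[2].round(2))
E
```

```text
[-0.0044  0.3219  0.6024  0.1054  0.486   0.3215] [ 11.3  -3.7  -0.3  -1.6 -11.7  -0.1   0.2  -0.2   0.4]
rot err 0.0
rot err 0.01
rot err 0.0
same (-200, -4, 280, 55) [ -33.   43.   71.   37.  107. -138.] err 0.00 wrist [ 0.68 -0.44  0.46]
same (-184, -4, 110, 55) [ -32.   54.   74.   36.   95. -146.] err 0.11 wrist [ 0.68 -0.42  0.29]
same (-86, -4, 41, 55) [ -26.   56.   83.   39.   85. -146.] err 2.79 wrist [ 0.66 -0.32  0.23]
same (-60, -4, 120, 20) [ -14.   34.   96.   21.   60. -128.] err 0.00 wrist [ 0.62 -0.15  0.42]
same (-20, -4, 145, 0) [  -1.   28.  102.    0.   51. -103.] err 0.00 wrist [ 0.58 -0.01  0.47]
same (10, -4, 140, -30) [ 18.  31. 104. -38.  55. -59.] err 0.00 wrist [0.54 0.18 0.42]
same (30, -4, 120, -48) [ 28.  40. 103. -52.  66. -40.] err 0.00 wrist [0.52 0.28 0.34]
same (110, -4, 200, -48) [ 35.  34.  99. -45.  76. -44.] err 0.00 wrist [0.5  0.35 0.42]
same (30, -4, 300, 0) [  4.  16.  96.   0.  68. -98.] err 0.00 wrist [0.57 0.04 0.62]
same (-200, -4, 200, 60) [ -34.   51.   71.   39.  106. -142.] err 0.00 wrist [ 0.68 -0.45  0.36]
same (-150, -4, 70, 85)
[... 914 characters left out ...]
 -4, 120, -48) [ 28.  40. 103. -52.  66. 140.] err 0.00 wrist [0.52 0.28 0.34]
half (110, -4, 200, -48) [ 35.  34.  99. -45.  76. 136.] err 0.00 wrist [0.5  0.35 0.42]
half (30, -4, 300, 0) [ 4. 16. 96.  0. 68. 82.] err 0.00 wrist [0.57 0.04 0.62]
half (-200, -4, 200, 60) [-34.  51.  71.  39. 106.  38.] err 0.00 wrist [ 0.68 -0.45  0.36]
half (-150, -4, 70, 85) [-33.  70.  67.  50. 115.  31.] err 0.00 wrist [ 0.68 -0.45  0.1 ]
half (-45, -4, 60, 85) [-28.  68.  78.  53. 107.  27.] err 0.00 wrist [ 0.66 -0.34  0.09]
half (-50, -4, 100, 90) [-28.  67.  77.  55. 112.  29.] err 0.00 wrist [ 0.66 -0.35  0.1 ]
half (0, -4, 105, 90) [-25.  65.  82.  57. 109.  27.] err 0.00 wrist [ 0.65 -0.3   0.1 ]
```

send_rows --motion '[0, 0, 0, 0, 0, 10, 0.75, 0, 0, 0, 0, 0, 10, 0.75, 0, 0, 0, 0, 0, 10, 0.75, 0, 0, 0, 0, 0, 10, 0.75, 0, 0, 0, 0, 0, 10, 0.75]'

```text
t: 5.58
position: [0.6234, -0.1822, 0.2801]
eef_rot: [-132.3, -31.6, 37.8]
wrist_force: [-0.3, 0.3, 0.5]
grip_width: 0.0642
```

send_rows --motion '[0, 0, 0, 0, 0, 10, 0.75, 0, 0, 0, 0, 0, 10, 0.75, 0, 0, 0, 0, 0, 10, 0.75, 0, 0, 0, 0, 0, 10, 0.75, 0, 0, 0, 0, 0, 10, 0.75]'

```text
t: 6.2
position: [0.6234, -0.1822, 0.2802]
eef_rot: [-125.4, 8.4, 6.4]
wrist_force: [0.4, -0.6, 0.6]
grip_width: 0.064
```

send_rows --motion '[0, 0, 0, 0, 0, 10, 0.75, 0, 0, 0, 0, 0, 10, 0.75, 0, 0, 0, 0, 0, 10, 0.75, 0, 0, 0, 0, 0, 10, 0.75, 0, 0, 0, 0, 0, 10, 0.75]'

```text
t: 6.82
position: [0.6234, -0.1822, 0.2802]
eef_rot: [-144.7, 45.3, -32.8]
wrist_force: [-0.2, -0.1, -0.3]
grip_width: 0.0644
```

send_rows --motion '[0, 0, 0, 0, 0, 10, 0.75, 0, 0, 0, 0, 0, 10, 0.75, 0, 0, 0, 0, 0, 10, 0.75]'

```text
t: 7.2
position: [0.6234, -0.1822, 0.2802]
eef_rot: [179.6, 55.0, -78.2]
wrist_force: [0.8, -0.2, -0.1]
grip_width: 0.0639
```

```bash
sed -i "s/\*R.from_euler('y',beta,degrees=True)/*R.from_euler('y',beta,degrees=True)*R.from_euler('z',180,degrees=True)/" plan.py; python3 - <<'E'
from plan import *
show()
c=plan([(pose(-184,-4,110,55),.75,5)])
print('--');plan([(pose(-86,-4,41,55),.75,5)],c)
E
```

```text
t 7.20 blk [-200.3   -4.5  280.2] beta 55.0 zy -0.001 q [-32.9  43.4  70.8  37.2 107.2  42.6] F [-0.4 -0.7 -0.1] M [-0.35 -0.05  0.02] w 63.9
[26, 0, 22.2, 0, 0, -0.1, 0.75, 26, 0, 22.2, 0, 0, 0, 0.75, 26, 0, 22.2, 0, 0, -0.1, 0.75, 26, 0, 22.2, 0, 0, -0.1, 0.75, 26.1, 0.1, 22.2, -0.1, 0, 0, 0.75]
--
[0, 0, 24, 0, 0, 0, 0.75, 0.1, 0, 23.9, 0, 0, 0, 0.75, 0, 0, 24, 0, 0, 0, 0.75, 0.1, 0, 24, 0, 0, 0, 0.75, 0, -0.1, 24, 0, 0, 0, 0.75]
```

send_rows --motion '[26, 0, 22.2, 0, 0, 0, 0.75, 26, 0, 22.2, 0, 0, -0.1, 0.75, 26, 0, 22.2, 0, 0, 0, 0.75, 26, 0, 22.2, 0, 0, -0.1, 0.75, 26, 0, 22.2, 0, 0, 0, 0.75]'

```text
t: 7.82
position: [0.6202, -0.1661, 0.109]
eef_rot: [-179.6, 55.0, -77.2]
wrist_force: [0.2, -0.7, -0.6]
grip_width: 0.0638
```

send_rows --motion '[0, 0, 24, 0, 0, 0, 0.75, 0, 0, 24, 0, 0, 0, 0.75, 0, 0, 24, 0, 0, 0, 0.75, 0, 0, 12, 0, 0, 0, 0.75]'

```text
t: 8.32
position: [0.605, -0.0981, 0.0612]
eef_rot: [-179.7, 55.0, -77.3]
wrist_force: [0.6, -0.3, 0.0]
grip_width: 0.0638
```

```bash
python3 - <<'E'
from plan import *
show()
p=snap('wrist');s=snap('scene');d=RB.apply([.82,0,-.57])
cv2.imwrite('pics/v6.png',np.hstack([cv2.resize(p['frame'],(480,300)),cv2.resize(s['frame'][160:260,240:340],(300,300),interpolation=2)]))
E
```

```text
t 8.32 blk [-114.2   -4.6   61.2] beta 55.0 zy 0.000 q [-28.2  54.8  81.4  38.5  87.5  31.6] F [-0.4 -0.5  0. ] M [-0.39 -0.05  0.  ] w 63.8
```

View pics/v6.png

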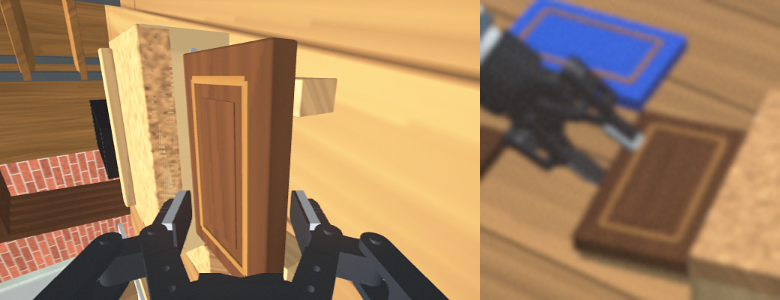

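The fingers straddle the panel's free edge, one above and one below, within the bearer gap. I insert further.

send_rows --motion '[0, 0, 11.5, 0, 0, 0, 0.75, 0, 0, 11.5, 0, 0, 0, 0.75, 0, 0, 11.5, 0, 0, 0, 0.75, 0, 0, 0, 0, 0, 0, 0.75]'

```text
t: 8.93
position: [0.5989, -0.0712, 0.0414]
eef_rot: [-179.7, 55.1, -77.3]
wrist_force: [0.5, -0.6, -1.2]
grip_width: 0.0641
```

```bash
python3 - <<'E'
from plan import *
show()
c=cur();b=blk(c[0]);W=[]
a0=np.array([-111,19])
for ph in(2,8,14,20,26,32,36):
    f=np.radians(ph);t=np.array([-7-104*np.cos(f),34+104*np.sin(f)])-a0
    W.append((pose(b[0]+t[0],b[1],b[2]+t[1],55),.75,1))
plan(W,None,14)
E
```

```text
t 8.93 blk [-86.7  -4.3  41.4] beta 55.1 zy -0.001 q [-26.5  55.5  83.7  39.9  84.4  30.6] F [-0.7 -0.4 -1.2] M [-0.47 -0.08  0.02] w 64.1
[-7.7, 0, -5.3, 0, 0, 0.1, 0.75, -7.6, 0, -5.3, 0, 0.1, 0.1, 0.75, -9.4, 0, -5.5, 0, 0, 0, 0.75, -10, 0, -4.4, 0, 0, 0, 0.75, -10.3, 0, -3.4, 0, 0, 0, 0.75]
[-10.7, 0, -2.3, 0, 0, 0, 0.75, -10.8, 0, -1.1, 0, 0, 0, 0.75, -7.2, 0, -0.1, 0, 0, 0, 0.75]
```

send_rows --motion '[-7.6, 0, -5.3, 0, 0, 0.1, 0.75, -7.6, 0, -5.3, 0, 0, 0.1, 0.75, -5, 0, -3, 0, 0, 0, 0.75, -5, 0, -2.2, 0, 0, 0, 0.75, -5, 0, -2.2, 0, 0, 0, 0.75]'

```text
t: 9.55
position: [0.5991, -0.0696, 0.0776]
eef_rot: [-179.9, 55.0, -77.6]
wrist_force: [-0.1, -0.2, -1.7]
grip_width: 0.0642
```

```bash
python3 - <<'E'
from plan import *
show()
E
```

```text
t 9.55 blk [-85.2  -4.9  77.6] beta 55.0 zy -0.002 q [-26.4  52.3  84.4  39.9  86.1  32.3] F [-0.2  0.1 -1.7] M [-0.51 -0.09 -0.03] w 64.2
```

send_rows --motion '[-7, 0, -2.4, 0, 0, 0, 0.75, -9, 0, -2.4, 0, 0, 0, 0.75, -10, 0, -1.6, 0, 0, 0, 0.75, -10, 0, -1, 0, 0, 0, 0.75, -8, 0, -0.1, 0, 0, 0, 0.75]'

```text
t: 10.18
position: [0.5949, -0.0507, 0.1183]
eef_rot: [-179.8, 55.0, -77.6]
wrist_force: [0.5, -2.3, -1.1]
grip_width: 0.0643
```

```bash
python3 - <<'E'
from plan import *
show()
p=snap('wrist');s=snap('scene')
cv2.imwrite('pics/v7.png',np.hstack([cv2.resize(p['frame'],(480,300)),cv2.resize(s['frame'][160:260,240:340],(300,300),interpolation=2)]))
E
```

```text
t 10.18 blk [-65.8  -4.9 118.3] beta 55.0 zy -0.002 q [-25.2  48.2  86.5  40.6  87.1  34.3] F [-2.4 -0.  -1.1] M [-0.73 -0.15 -0.02] w 64.3
```

View pics/v7.png

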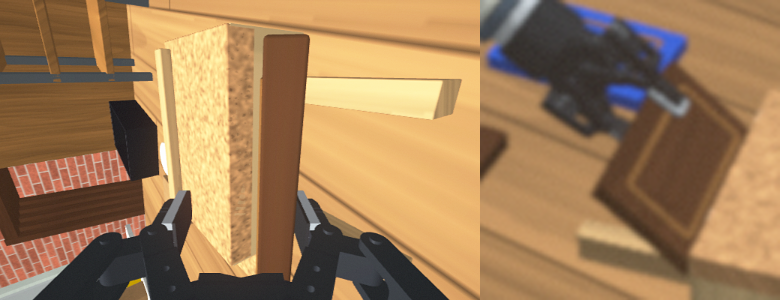

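send_rows --motion '[4.2, 0, 0, 0, 0, 0, 0.65, 4.2, 0, 0, 0, 0, 0, 0.55, 4.2, 0, 0, 0, 0, 0, 0.45, 4.2, 0, 0, 0, 0, 0, 0.35, 4.2, 0, 0, 0, 0, 0, 0.26]' --squeeze 60

```text
t: 10.9
position: [0.5974, -0.0631, 0.0998]
eef_rot: [-179.9, 55.0, -77.6]
wrist_force: [0.3, -2.4, -1.0]
grip_width: 0.0222
```

send_rows --motion '[0, 0, 0, 0, 0, 0, 0.1, 0, 0, 0, 0, 0, 0, 0.1, 0, 0, 0, 0, 0, 0, 0.1]' --squeeze 60

```text
t: 11.28
position: [0.5977, -0.0641, 0.0988]
eef_rot: [-179.9, 54.8, -77.7]
wrist_force: [1.1, -5.5, -6.2]
grip_width: 0.0199
```

```bash
python3 - <<'E'
from plan import *
show()
E
```

```text
t 11.28 blk [-79.5  -4.7  98.8] beta 54.8 zy -0.002 q [-26.   50.2  85.3  40.   86.7  33.4] F [-5.6  0.1 -6.2] M [-2.43 -0.49  0.03] w 19.9
```

```bash
cat > lev.py <<'E'
from plan import *
def tcp(U,phi,s,y=-4.7): # U: plain inner corner block mm; phi panel tilt
    f=np.radians(phi);d=np.array([np.cos(f),-np.sin(f)]);n=np.array([np.sin(f),np.cos(f)])
    t=np.array(U)+10*n-s*d;return pose(t[0],y,t[1],90-phi)
E
python3 - <<'E'
from lev import *
S=94
W=[(tcp((-20*np.sin(np.radians(p))-1,37),p,S),.1,1) for p in np.linspace(35,90,11)]
c=plan(W);print(blk(c[0]))
E
```

```text
[2.2, 0, -3.7, -0.1, -0.2, 0, 0.1, -8.1, 0, 0.2, 0, 5.5, 0, 0.1, -8, 0, 0.3, 0, 5.5, 0, 0.1, -8.1, 0, 0.5, 0, 5.5, 0, 0.1, -8.1, 0, 0.7, 0, 5.5, 0, 0.1]
[-8.1, 0, 0.8, 0, 5.5, 0, 0.1, -8.3, 0, 1.1, 0, 5.5, 0, 0.1, -8.4, 0.1, 1.1, 0, 5.5, 0, 0.1, -8.5, 0, 1.3, 0, 5.5, 0, 0.1, -8.7, 0, 1.3, 0, 5.5, -0.1, 0.1]
[-8.8, 0, 1.4, 0, 5.5, 0, 0.1]
[-11.04705617  -4.66332573 130.98178395]
```

send_rows --motion '[2.2, 0, -3.7, -0.1, -0.2, 0, 0.1, -8.1, 0, 0.2, 0, 5.5, 0, 0.1, -8, 0, 0.3, 0, 5.5, 0, 0.1, -8.1, 0, 0.5, 0, 5.5, 0, 0.1, -8.1, 0, 0.7, 0, 5.5, 0, 0.1]' --squeeze 90

```text
t: 11.9
position: [0.5932, -0.0445, 0.1229]
eef_rot: [180.0, 33.0, -77.6]
wrist_force: [0.4, -1.4, -3.4]
grip_width: 0.0187
```

```bash
python3 - <<'E'
from plan import *
show()
E
```

```text
t 11.90 blk [-59.4  -4.6 122.9] beta 33.0 zy -0.000 q [-19.1  38.3  93.2  29.6  70.   42.9] F [-1.4 -0.1 -3.4] M [-1.01  0.02  0.08] w 18.7
```

send_rows --motion '[-8.1, 0, 0.8, 0, 5.5, 0, 0.1, -8.3, 0, 1.1, 0, 5.5, 0, 0.1, -8.4, 0, 1.1, 0, 5.5, 0, 0.1, -8.5, 0, 1.3, 0, 5.5, 0, 0.1, -8.7, 0, 1.3, 0, 5.5, 0, 0.1]'

```text
t: 12.52
position: [0.5851, -0.0056, 0.1339]
eef_rot: [-179.9, 5.4, -77.6]
wrist_force: [-0.7, -8.3, 0.5]
grip_width: 0.0186
```

send_rows --motion '[-8.8, 0, 1.4, 0, 5.5, 0, 0.1, 0, 0, 0, 0, 0, 0, 0.1]'

```text
t: 12.78
position: [0.5834, 0.0017, 0.1338]
eef_rot: [-180.0, -0.3, -77.3]
wrist_force: [2.2, -20.3, 2.6]
grip_width: 0.0189
```

```bash
python3 - <<'E'
from plan import *
show()
p=snap('wrist');s=snap('scene')
cv2.imwrite('pics/v8.png',np.hstack([cv2.resize(p['frame'],(400,250)),cv2.resize(s['frame'][150:260,240:400],(400,250),interpolation=2)]))
E
```

```text
t 12.78 blk [-12.2  -4.9 133.8] beta -0.3 zy -0.001 q [ -0.9  28.1 102.5  -0.3  49.3  76.7] F [-20.3   2.2   2.6] M [-4.28 -0.43 -0.2 ] w 18.9
```

View pics/v8.png

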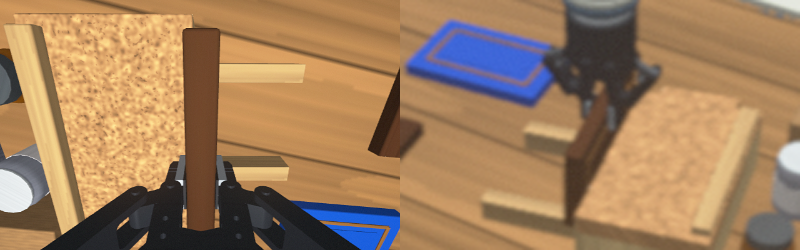

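The panel stands upright on the bearers, flat against the block's front face. I regrip it shallower here so the finger under it will clear the cork later.

send_rows --motion '[0.8, 0, -1.5, 0, 0, 0, 0.1, 0, 0, 0, 0, 0, 0, 0.28, 0, 0, 0, 0, 0, 0, 0.36, 0, 0, 0, 0, 0, 0, 0.36]'

```text
t: 13.38
position: [0.5826, 0.0036, 0.1342]
eef_rot: [180.0, 0.2, -77.6]
wrist_force: [-0.4, 0.0, 0.6]
grip_width: 0.0306
```

```bash
python3 - <<'E'
from plan import *
show()
E
```

```text
t 13.38 blk [-10.2  -4.5 134.2] beta 0.2 zy 0.001 q [ -0.9  28.1 102.5   0.3  49.5  76.5] F [0.1 0.4 0.6] M [-0.06 -0.03  0.  ] w 30.6
```

send_rows --motion '[0.8, 0, -4, 0, 0, 0, 0.36, 0.8, 0, -4.6, 0, 0, 0, 0.36, 0, 0, 0, 0, 0, 0, 0.25, 0, 0, 0, 0, 0, 0, 0.1, 0, 0, 0, 0, 0, 0, 0.1]' --squeeze 90

```text
t: 14.0
position: [0.5838, 0.0013, 0.1438]
eef_rot: [-179.9, 0.2, -77.6]
wrist_force: [-0.7, -1.4, 7.5]
grip_width: 0.017
```

```bash
echo '[0.5764,0.01064,102.4]'>blk.json; cat >> lev.py <<'E'
def tcp2(th,s,cn=1.5,cz=1.5,y=-4.5):
    f=np.radians(th);u=np.array([np.cos(f),np.sin(f)]);n=np.array([-np.sin(f),np.cos(f)])
    t=np.array([-56/np.tan(f),34+cz])+(10+cn)*n+s*u;return pose(t[0],y,t[1],th-90)
E
python3 - <<'E'
from lev import *
show();b=blk(cur()[0]);s=b[2]-34;print('s',s)
W=[(tcp2(t,s),.1,1) for t in np.linspace(90,42,10)]
c=plan(W);print(blk(c[0]))
E
```

```text
t 14.00 blk [-10.7  -5.3 143.8] beta 0.2 zy -0.001 q [ -1.1  27.3 102.1   0.2  50.5  76.3] F [-1.2  1.   7.5] M [-0.36  0.17  0.02] w 17.0
s 109.8202448141879
[0.8, 0.8, -1.5, -0.1, 0.2, 0, 0.1, -5.1, 0, -0.6, 0, 5.3, 0, 0.1, -4.9, 0, -0.1, 0, 5.3, 0, 0.1, -4.9, 0, 0.4, 0, 5.4, 0, 0.1, -4.6, 0, 1, 0, 5.3, 0, 0.1]
[-4.5, 0, 1.7, 0, 5.3, 0, 0.1, -4.1, 0, 2.5, 0, 5.4, 0, 0.1, -3.7, 0, 3.5, 0, 5.3, 0, 0.1, -3.2, 0, 4.8, 0, 5.3, 0, 0.1, -2.5, 0, 6.6, 0, 5.4, 0, 0.1]
[ 11.73114355  -4.45007303 117.49443286]
```

send_rows --motion '[0.8, 0.8, -1.5, -0.1, 0.2, 0, 0.1, 0, 0, -1, 0, 0, 0, 0.1, -2.5, 0, 0, 0, 2.7, 0, 0.1, -2.5, 0, 0, 0, 2.7, 0, 0.1]' --squeeze 70

```text
t: 14.5
position: [0.5812, 0.0054, 0.1448]
eef_rot: [179.8, -5.5, -77.6]
wrist_force: [0.3, 0.4, -2.9]
grip_width: 0.0174
```

```bash
python3 - <<'E'
from lev import *
show()
s=110
W=[(tcp2(t,s,1.5,2),.1,1) for t in np.linspace(81,42,9)]
c=plan(W);print(blk(c[0]))
E
```

```text
t 14.50 blk [ -6.2  -3.5 144.8] beta -5.5 zy 0.003 q [  2.2  26.8 103.   -7.1  49.5  84.4] F [ 0.3 -0.3 -2.9] M [0.16 0.08 0.02] w 17.4
[-3, -1, -2, 0.2, 3.5, 0, 0.1, -4.5, 0, 0.2, 0, 4.9, 0, 0.1, -4.3, 0, 0.7, 0, 4.9, 0, 0.1, -4.2, 0, 1.2, 0, 4.9, 0, 0.1, -4, 0, 1.8, 0, 4.8, 0, 0.1]
[-3.7, 0, 2.5, 0, 4.9, 0, 0.1, -3.3, 0, 3.4, 0, 4.9, 0, 0.1, -2.9, 0.1, 4.6, 0, 4.9, 0, 0.1, -2.3, 0, 6.1, 0, 4.8, 0, 0.1]
[ 11.85762921  -4.45507064 118.08923359]
```

send_rows --motion '[-3, 0, -2, 0.2, 3.5, 0, 0.1, -4.5, 0, 0.2, 0, 4.9, 0, 0.1, -4.3, 0, 0.7, 0, 4.9, 0, 0.1, -4.2, 0, 1.2, 0, 4.9, 0, 0.1, -4, 0, 1.8, 0, 4.8, 0, 0.1]'

```text
t: 15.12
position: [0.5775, 0.0237, 0.1383]
eef_rot: [-179.9, -28.5, -77.6]
wrist_force: [-0.7, 0.6, -2.9]
grip_width: 0.0173
```

```bash
python3 - <<'E'
from lev import *
show()
E
```

```text
t 15.12 blk [ 12.5  -3.8 138.3] beta -28.5 zy -0.002 q [ 15.5  30.  104.9 -36.7  52.9 117.8] F [ 0.8  0.5 -2.9] M [0.54 0.13 0.02] w 17.3
```

send_rows --motion '[-3.7, 0, 2.5, 0, 4.9, 0, 0.1, -3.3, 0, 3.4, 0, 4.9, 0, 0.1, -2.9, 0, 4.6, 0, 4.9, 0, 0.1, -2.3, 0, 6, 0, 4.8, 0, 0.1, 0, 0, 0, 0, 0, 0, 0.1]'

```text
t: 15.75
position: [0.5767, 0.0239, 0.1167]
eef_rot: [179.9, -47.8, -77.4]
wrist_force: [-0.8, 0.2, -3.2]
grip_width: 0.0175
```

```bash
python3 - <<'E'
from lev import *
show()
s=snap('scene');t=snap('top');w=snap('wrist')
cv2.imwrite('pics/v9.png',np.hstack([cv2.resize(w['frame'],(400,250)),cv2.resize(s['frame'][150:260,240:400],(400,250),interpolation=2)]))
E
```

```text
t 15.75 blk [ 12.9  -3.2 116.7] beta -47.8 zy 0.000 q [ 23.4  38.6 104.4 -54.6  63.2 138.4] F [ 0.4  0.7 -3.2] M [0.85 0.21 0.04] w 17.5
```

View pics/v9.png

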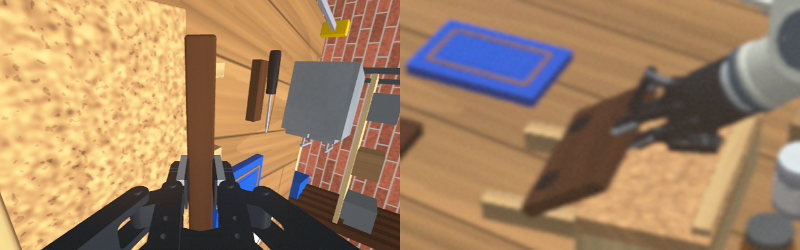

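send_rows --motion '[-0.7, 0, 0.7, 0, 0, 0, 0.1, -0.7, 0, 0.7, 0, 0, 0, 0.1, 0, 0, 0, 0, 0, 0, 0.1]'

```text
t: 16.27
position: [0.5778, 0.0229, 0.1169]
eef_rot: [-179.8, -47.9, -77.7]
wrist_force: [0.7, -0.5, -3.1]
grip_width: 0.017
```

send_rows --motion '[-0.7, 0, 0.7, 0, 0, 0, 0.1, 0, 0, 0, 0, 0, 0, 0.1]'

```text
t: 16.52
position: [0.5777, 0.023, 0.1156]
eef_rot: [-179.9, -47.9, -77.7]
wrist_force: [0.1, -0.6, -2.5]
grip_width: 0.0174
```

send_rows --motion '[-0.7, 0, 0.7, 0, 0, 0, 0.1, 0, 0, 0, 0, 0, 0, 0.1]'

```text
t: 16.77
position: [0.5779, 0.0229, 0.1148]
eef_rot: [-179.9, -47.9, -77.7]
wrist_force: [0.5, -0.4, -1.2]
grip_width: 0.0176
```

```bash
python3 - <<'E'
from lev import *
show()
E
```

```text
t 16.77 blk [ 11.7  -4.1 114.8] beta -47.9 zy -0.001 q [ 23.3  38.8 104.3 -54.9  63.1 138.8] F [-0.5 -0.5 -1.2] M [0.45 0.12 0.07] w 17.6
```

send_rows --motion '[-0.7, 0, 0.7, 0, 0, 0, 0.1, 0, 0, 0, 0, 0, 0, 0.1]'

```text
t: 17.02
position: [0.578, 0.0227, 0.1143]
eef_rot: [-179.8, -48.0, -77.7]
wrist_force: [0.2, -2.1, 4.7]
grip_width: 0.0174
```

send_rows --motion '[-0.7, 0, 0.7, 0, 0, 0, 0.1, 0, 0, 0, 0, 0, 0, 0.1]'

```text
t: 17.27
position: [0.5782, 0.0224, 0.1139]
eef_rot: [-179.8, -48.0, -77.7]
wrist_force: [0.1, -3.0, 7.3]
grip_width: 0.017
```

```bash
python3 - <<'E'
from lev import *
show()
E
```

```text
t 17.27 blk [ 11.1  -4.3 113.9] beta -48.0 zy -0.002 q [ 23.3  39.  104.3 -55.   63.1 139. ] F [-2.9  0.5  7.3] M [-0.98 -0.05 -0.05] w 17.0
```

send_rows --motion '[0, 0, 0, 0, 0, 0, 0.23, 0, 0, 0, 0, 0, 0, 0.25, 0, 0, 0, 0, 0, 0, 0.27, 0, 0, 0, 0, 0, 0, 0.29, 0, 0, 0, 0, 0, 0, 0.29]'

```text
t: 17.9
position: [0.5779, 0.023, 0.1126]
eef_rot: [-179.9, -47.9, -77.7]
wrist_force: [1.3, -1.5, 1.2]
grip_width: 0.0247
```

```bash
python3 - <<'E'
from lev import *
show()
w=snap('wrist');s=snap('scene')
cv2.imwrite('pics/v10.png',np.hstack([w['frame'][:,200:440],cv2.resize(s['frame'][165:265,240:360],(480,400),interpolation=2)]))
E
```

```text
t 17.90 blk [ 11.8  -4.1 112.6] beta -47.9 zy -0.002 q [ 23.3  39.  104.3 -54.9  62.9 139. ] F [-1.8 -1.   1.2] M [-0.05 -0.08  0.11] w 24.7
```

View pics/v10.png

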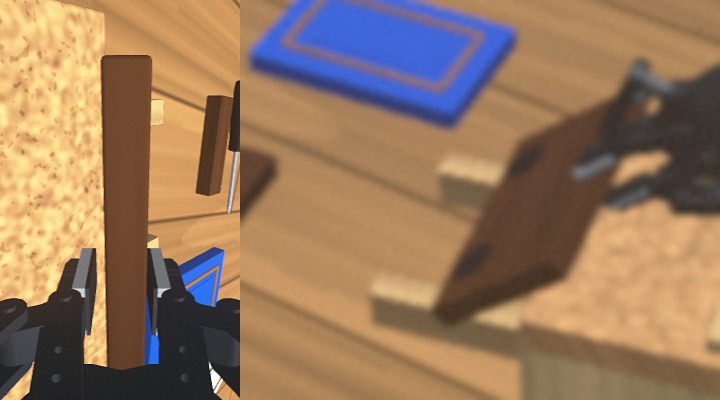

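The panel leans on the block edge, with clear gaps between it and both fingers. I withdraw along the panel.

```bash
python3 - <<'E'
from lev import *
np.save('s0.npy',snap('scene')['frame']);np.save('t0.npy',snap('top')['frame'])
E
```

send_rows --motion '[0, 0, -4, 0, 0, 0, 0.3, 0, 0, -5, 0, 0, 0, 0.31, 0, 0, -7, 0, 0, 0, 0.31, 0, 0, -12, 0, 0, 0, 0.31, 0, 0, -20, 0, 0, 0, 0.31]'

```text
t: 18.73
position: [0.5697, 0.0584, 0.1454]
eef_rot: [-179.9, -47.9, -77.7]
wrist_force: [0.7, 0.7, -0.0]
grip_width: 0.0265
```

```bash
python3 - <<'E'
from lev import *
show()
for n,f in(('scene','s0.npy'),('top','t0.npy')):
    a=np.load(f);b=snap(n)['frame'];x,y=(295,225) if n=='scene' else (325,153)
    x0=x-30;y0=y-28;t=a[y-18:y+18,x-20:x+5];r=cv2.matchTemplate(b[y0:y0+60,x0:x0+60],t,cv2.TM_CCOEFF_NORMED);_,v,_,l=cv2.minMaxLoc(r);print(n,v,l[0]-10,l[1]-10)
s=snap('scene');t=snap('top')
for p in(s,t):
    for e in robot.spot_point(p,'panel_mid')[:3]:print(round(e['conf'],2),np.round([e['position'][0]*640,e['position'][1]*400]))
f=np.radians(42.1);n=np.array([-np.sin(f),np.cos(f)]);u=np.array([np.cos(f),np.sin(f)])
m=np.array([-56/np.tan(f),34])+10*n+60*u
for p in(s,t):print(proj(p,BO+RB.apply([m[0]/1e3,-.004,m[1]/1e3])))
E
```

```text
t 18.73 blk [ 48.1  -3.7 145.4] beta -47.9 zy -0.001 q [ 26.8  36.3 103.1 -51.3  67.  136.9] F [ 0.5 -0.8 -0. ] M [ 0.33  0.04 -0.03] w 26.5
scene 0.9915828108787537 1 0
top 0.9933205842971802 0 0
0.73 [273. 175.]
0.68 [264. 137.]
0.58 [311. 214.]
0.95 [307. 155.]
0.66 [463. 273.]
0.65 [394. 209.]
[316.13249284 215.21439339]
[309.73415585 154.42494198]
```

```bash
python3 - <<'E'
from lev import *
c=plan([(pose(80,-4,230,-40),.31,1),(pose(-20,-4,330,0),.95,1),(pose(-160,-4,280,50),.95,1),(pose(-140,-4,170,70),.95,1),(pose(-115,-4,80,78),.95,1)],None,45,9.5)
print('--');plan([(pose(-26,-4,61,78),.95,5)],c,20)
E
```

```text
[13.8, -0.1, -27.1, 0, -2.6, 0, 0.31, 12.5, -0.1, -27.7, -0.1, -2.7, 0, 0.31, 11.2, -0.1, -28.3, 0, -2.6, 0, 0.31, 28.2, 0, -2.5, 0, -8, 0, 0.95, 27.5, 0, -6.3, 0, -8, 0, 0.95]
[26.4, -0.1, -10.2, 0, -8, 0, 0.95, 24.8, 0, -13.7, 0, -8, 0, 0.95, 22.6, 0, -17, 0, -8, 0, 0.95, 23.3, 0, 8.3, 0, -8.3, 0, 0.95, 24.3, 0, 4.9, 0, -8.4, 0, 0.95]
[24.8, -0.1, 1.3, 0, -8.3, 0, 0.95, 24.6, 0, -2.3, 0, -8.3, 0, 0.95, 24.1, 0, -5.9, 0, -8.4, 0, 0.95, 22.9, 0, -9.3, 0, -8.3, 0, 0.95, 23.8, 0, 28.7, 0, -6.7, 0, 0.95]
[27, 0, 25.7, 0, -6.6, 0, 0.95, 29.8, 0, 22.4, 0, -6.7, 0, 0.95, 25.3, 0, 18.1, 0, -2.7, 0, 0.95, 26.2, 0, 16.9, 0, -2.6, 0, 0.95, 26.9, 0.1, 15.7, 0, -2.7, 0, 0.95]
--
[0, 0, 18.2, 0, 0, 0, 0.95, 0, 0, 18.2, 0, 0, 0, 0.95, 0.1, 0, 18.2, 0, 0, 0, 0.95, 0, 0, 18.2, 0, 0, 0, 0.95, 0, 0, 18.2, 0, 0, 0, 0.95]
```

send_rows --motion '[13.8, 0, -27, 0, -2.6, 0, 0.31, 12.5, 0, -28, 0, -2.7, 0, 0.31, 11, 0, -28, 0, -2.6, 0, 0.31, 28, 0, -2.5, 0, -8, 0, 0.95, 27.5, 0, -6.3, 0, -8, 0, 0.95]'

```text
t: 19.65
position: [0.5714, 0.0508, 0.2702]
eef_rot: [-179.9, -23.8, -77.5]
wrist_force: [0.4, -0.3, -0.6]
grip_width: 0.0621
```

send_rows --motion '[26.4, 0, -10.2, 0, -8, 0, 0.95, 24.8, 0, -13.7, 0, -8, 0, 0.95, 22.6, 0, -17, 0, -8, 0, 0.95, 23.3, 0, 8.3, 0, -8.3, 0, 0.95, 24.3, 0, 4.9, 0, -8.4, 0, 0.95]'

```text
t: 20.27
position: [0.5944, -0.0547, 0.3136]
eef_rot: [-179.8, 16.9, -77.6]
wrist_force: [0.6, 0.5, -1.0]
grip_width: 0.081
```

send_rows --motion '[24.8, 0, 1.3, 0, -8.3, 0, 0.95, 24.6, 0, -2.3, 0, -8.3, 0, 0.95, 24.1, 0, -5.9, 0, -8.4, 0, 0.95, 22.9, 0, -9.3, 0, -8.3, 0, 0.95, 23.8, 0, 28.7, 0, -6.7, 0, 0.95]'

```text
t: 20.9
position: [0.614, -0.1415, 0.2432]
eef_rot: [-179.5, 56.8, -77.4]
wrist_force: [0.2, 0.1, -1.4]
grip_width: 0.0814
```

```bash
python3 - <<'E'
from lev import *
show()
for n,f in(('scene','s0.npy'),):
    a=np.load(f);b=snap(n)['frame'];x,y=(295,225)
    x0=x-30;y0=y-28;t=a[y-18:y+18,x-20:x+5];r=cv2.matchTemplate(b[y0:y0+60,x0:x0+60],t,cv2.TM_CCOEFF_NORMED);_,v,_,l=cv2.minMaxLoc(r);print(n,v,l[0]-10,l[1]-10)
c=plan([(pose(-115,-4,80,78),.95,4)],None,45,9.5)
print('--');plan([(pose(-26,-4,61,78),.95,5)],c,20)
E
```

```text
t 20.90 blk [-156.7   -4.   243.2] beta 56.8 zy -0.006 q [-31.1  43.9  76.2  38.8 102.7  40. ] F [ 0.1 -0.2 -1.4] M [-0.38 -0.08 -0.01] w 81.4
scene 0.9914771914482117 1 0
[27.3, -1, 28.8, 0, -5.1, -0.1, 0.95, 29.7, -1, 26.3, 0, -5.2, -0.1, 0.95, 32, -0.9, 23.5, 0, -5.1, -0.2, 0.95, 33.9, -0.8, 20.6, 0, -5.1, -0.1, 0.95]
--
[0, 0, 18.2, 0, 0, 0, 0.95, 0, 0, 18.2, 0, 0, 0, 0.95, 0, 0.1, 18.2, 0, 0, 0, 0.95, 0, 0, 18.2, 0, 0, 0, 0.95, 0.1, 0, 18.2, 0, 0, 0, 0.95]
```

send_rows --motion '[27.3, -1, 28.8, 0, -5.1, -0.1, 0.95, 29.7, -1, 26.3, 0, -5.2, -0.1, 0.95, 32, -0.9, 23.5, 0, -5.1, -0.2, 0.95, 33.9, -0.8, 20.6, 0, -5.1, -0.1, 0.95, 0, 0, 0, 0, 0, 0, 0.95]'

```text
t: 21.58
position: [0.6064, -0.0997, 0.0837]
eef_rot: [-179.9, 77.5, -77.2]
wrist_force: [-0.4, -0.3, -0.2]
grip_width: 0.0811
```

```bash
python3 - <<'E'
from lev import *
show()
w=snap('wrist');s=snap('scene')
cv2.imwrite('pics/v11.png',np.hstack([cv2.resize(w['frame'],(480,300)),cv2.resize(s['frame'][160:260,240:340],(300,300),interpolation=2)]))
E
```

```text
t 21.57 blk [-114.2   -5.7   83.7] beta 77.5 zy 0.005 q [-30.8  63.9  73.9  47.8 106.9  30.6] F [-0.2  0.5 -0.2] M [-0.45 -0.07  0.04] w 81.1
```

View pics/v11.png

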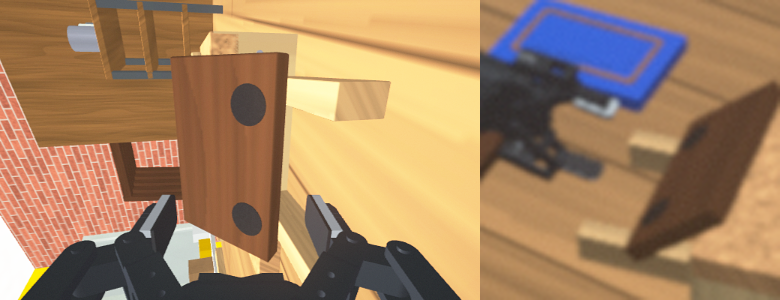

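The fingers face the panel's lower edge, with the plain side and its recesses up. I scoop under that edge between the bearers.

send_rows --motion '[3.2, 0, 12, 0, 0, 0, 0.95, 0, 0, 18, 0, 0, 0, 0.95, 0, 0, 18, 0, 0, 0, 0.95, 0, 0, 15, 0, 0, 0, 0.95, 0, 0, 12, 0, 0, 0, 0.95]'

```text
t: 22.3
position: [0.5934, -0.0294, 0.0688]
eef_rot: [-177.6, 77.2, -75.0]
wrist_force: [-0.1, -0.4, 0.5]
grip_width: 0.081
```

send_rows --motion '[0, 0, 8, 0, 0, 0, 0.95, 0, 0, 8, 0, 0, 0, 0.95, 0, 0, 0, 0, 0, 0, 0.95]'

```text
t: 22.68
position: [0.5902, -0.0151, 0.0652]
eef_rot: [-177.6, 77.2, -75.0]
wrist_force: [-0.4, 0.2, -0.6]
grip_width: 0.0809
```

```bash
python3 - <<'E'
from lev import *
show()
E
```

```text
t 22.68 blk [-28.1  -8.   65.2] beta 77.2 zy 0.002 q [-25.7  62.7  81.7  51.1  99.9  27.2] F [ 0.3  0.4 -0.6] M [-0.43 -0.09  0.01] w 80.9
```

```bash
python3 - <<'E'
from lev import *
c=plan([(pose(-45,-8,131.5,90),.95,12)])
E
```

```text
[-5.1, 0, -2.6, 0, -1.1, 0, 0.95, -5.1, -0.1, -2.5, 0, -1, 0.1, 0.95, -5.2, 0, -2.4, 0, -1.1, 0, 0.95, -5.2, -0.1, -2.3, 0.1, -1.1, 0.1, 0.95, -5.2, 0, -2.2, 0, -1, 0, 0.95]
[-5.3, 0, -2.1, 0, -1.1, 0.1, 0.95, -5.4, -0.1, -2.1, 0, -1.1, 0, 0.95, -5.3, 0, -1.9, 0, -1, 0.1, 0.95, -5.4, 0, -1.8, 0, -1.1, 0, 0.95, -5.5, 0, -1.7, 0, -1, 0.1, 0.95]
[-5.5, 0, -1.6, 0, -1.1, 0, 0.95, -5.5, 0, -1.5, 0.1, -1.1, 0.1, 0.95]
```

send_rows --motion '[-5.1, 0, -2.6, 0, -1.1, 0, 0.95, -5.1, 0, -2.5, 0, -1, 0, 0.95, -5.2, 0, -2.4, 0, -1.1, 0, 0.95]'

```text
t: 23.05
position: [0.5914, -0.0203, 0.0823]
eef_rot: [-176.6, 80.4, -74.0]
wrist_force: [0.6, -1.1, -1.9]
grip_width: 0.0813
```

```bash
python3 - <<'E'
from lev import *
show()
E
```

```text
t 23.05 blk [-33.4  -8.   82.3] beta 80.4 zy 0.001 q [-26.3  62.9  80.9  52.2 103.3  27.7] F [-1.2 -0.3 -1.9] M [-0.92 -0.21 -0.02] w 81.3
```

send_rows --motion '[-5.2, 0, -2.3, 0, -1.1, 0, 0.95, -5.2, 0, -2.2, 0, -1, 0, 0.95, -5.3, 0, -2.1, 0, -1.1, 0, 0.95]'

```text
t: 23.42
position: [0.5919, -0.0238, 0.099]
eef_rot: [-174.9, 83.7, -72.3]
wrist_force: [-0.2, -0.8, -1.8]
grip_width: 0.0816
```

```bash
python3 - <<'E'
from lev import *
show()
for n in('scene','top'):
    s=snap(n)
    for e in robot.spot_point(s,'panel_mid')[:3]:print(round(e['conf'],2),np.round([e['position'][0]*640,e['position'][1]*400]))
E
```

```text
t 23.43 blk [-37.   -7.8  99. ] beta 83.7 zy 0.003 q [-26.6  63.   80.4  53.5 106.6  28.3] F [-0.8  0.4 -1.8] M [-0.65 -0.17 -0.  ] w 81.6
0.98 [274. 176.]
0.97 [265. 139.]
0.71 [313. 213.]
0.97 [463. 270.]
0.9 [306. 152.]
0.75 [394. 208.]
```

Load about 1.9 N, as expected. The lower edge is rising smoothly, so I continue.

send_rows --motion '[-5.4, 0, -2.1, 0, -1.1, 0, 0.95, -5.3, 0, -1.9, 0, -1, 0, 0.95, -5.4, 0, -1.8, 0, -1.1, 0, 0.95]'

```text
t: 24.0
position: [0.5927, -0.0281, 0.1155]
eef_rot: [-169.7, 86.8, -67.1]
wrist_force: [-0.9, -0.9, -0.9]
grip_width: 0.0811
```

send_rows --motion '[-5.5, 0, -1.7, 0, -1, 0, 0.95, -5.5, 0, -1.6, 0, -1.1, 0, 0.95, -5.5, 0, -1.5, 0.1, -1.1, 0.1, 0.95, 0, 0, 0, 0, 0, 0, 0.95]'

```text
t: 24.5
position: [0.5934, -0.0321, 0.1316]
eef_rot: [-89.3, 89.6, 13.2]
wrist_force: [0.0, -0.4, -2.0]
grip_width: 0.0813
```

```bash
python3 - <<'E'
from lev import *
show()
w=snap('wrist');s=snap('scene')
cv2.imwrite('pics/v12.png',np.hstack([cv2.resize(w['frame'],(480,300)),cv2.resize(s['frame'][160:260,240:340],(300,300),interpolation=2)]))
E
```

```text
t 24.50 blk [-45.4  -7.4 131.6] beta 90.0 zy 0.002 q [-27.3  63.4  79.4  56.5 112.7  29.8] F [-0.4  0.  -2. ] M [-0.82 -0.17  0.  ] w 81.3
```

View pics/v12.png

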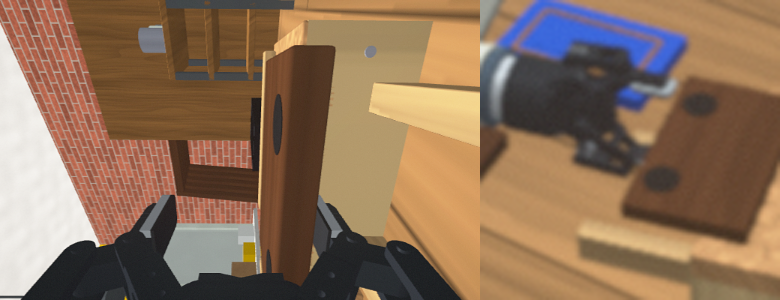

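send_rows --motion '[4.2, 0, -1.3, 0, 0, 0, 0.85, 4.2, 0, -1.3, 0, 0, 0, 0.75, 4.2, 0, -1.3, 0, 0, 0, 0.65, 4.2, 0, -1, 0, 0, 0, 0.55, 4.2, 0, -1, 0, 0, 0, 0.45]'

```text
t: 25.22
position: [0.5949, -0.0378, 0.1104]
eef_rot: [-88.6, 89.6, 13.9]
wrist_force: [-0.5, 0.7, -2.0]
grip_width: 0.0382
```

send_rows --motion '[4.2, 0, -1, 0, 0, 0, 0.36, 4.2, 0, -0.5, 0, 0, 0, 0.28, 0, 0, 0, 0, 0, 0, 0.25, 0, 0, 0, 0, 0, 0, 0.25]' --squeeze 40

```text
t: 25.72
position: [0.5952, -0.0392, 0.1024]
eef_rot: [-89.1, 89.5, 13.4]
wrist_force: [-0.6, 0.9, -2.1]
grip_width: 0.0213
```

```bash
python3 - <<'E'
from lev import *
show()
E
```

```text
t 25.73 blk [-52.8  -7.7 102.4] beta 90.0 zy 0.002 q [-27.7  66.2  77.5  55.7 112.4  28.8] F [ 1.   0.4 -2.1] M [-0.81 -0.18  0.07] w 21.3
```

send_rows --motion '[0, 0, 0, 0, 0, 0, 0.15, 0, 0, 0, 0, 0, 0, 0.1, -1, 0, 0, 0, 0, 0, 0.1, -1, 0, 0, 0, 0, 0, 0.1]' --squeeze 70

```text
t: 26.22
position: [0.5953, -0.0392, 0.1044]
eef_rot: [-90.3, 89.5, 12.2]
wrist_force: [-0.4, 0.2, -2.9]
grip_width: 0.0186
```

```bash
python3 - <<'E'
from lev import *
show()
w=snap('wrist');t=snap('top');s=snap('scene')
# panel outline in the top view by colour
def seg(p,x0,x1,y0,y1):
    hsv=cv2.cvtColor(p['frame'],cv2.COLOR_BGR2HSV);m=np.zeros(hsv.shape[:2],np.uint8)
    m[y0:y1,x0:x1]=((hsv[...,2]<125)&(hsv[...,1]>90)&(hsv[...,0]<20))[y0:y1,x0:x1]*255
    n,l,st,ce=cv2.connectedComponentsWithStats(m);i=1+np.argmax(st[1:,4]);return l==i,st[i]
m,st=seg(t,270,370,90,200);print(st)
c=max(cv2.findContours(m.astype(np.uint8),0,2)[0],key=cv2.contourArea);bx=cv2.boxPoints(cv2.minAreaRect(c));print(bx.round(1).tolist())
for q in bx: print(blk(atz(t,*q,.111)).round(1))
E
```

```text
t 26.23 blk [-52.8  -7.7 104.4] beta 90.0 zy 0.002 q [-27.7  66.1  77.6  55.8 112.5  28.9] F [ 0.3  0.4 -2.9] M [-1.12 -0.3  -0.02] w 18.6
[ 280  118   51   71 2249]
[[278.8999938964844, 126.5], [319.3999938964844, 116.4000015258789], [335.20001220703125, 179.89999389648438], [294.79998779296875, 190.10000610351562]]
[ 44.8 -96.6 111. ]
[ -75.5 -100.1  111. ]
[-74.5  93.1 111. ]
[ 42.2  95.1 111. ]
```

Held flat: the top view measures it at 120 x 194 mm, inner edge at x = -75 and centre at y = -2. I carry it over the cork and lower it.

send_rows --motion '[0, 0.4, 8, 0, 0, 0, 0.1, 0, 0.5, 11, 0, 0, 0, 0.1, 0, 0.5, 12, 0, 0, 0, 0.1, 0, 0.4, 10, 0, 0, 0, 0.1, 0, 0.2, 7, 0, 0, 0, 0.1]'

```text
t: 27.0
position: [0.5826, 0.0081, 0.1044]
eef_rot: [-88.3, 89.6, 14.2]
wrist_force: [-0.3, -0.9, -3.9]
grip_width: 0.0189
```

send_rows --motion '[1, 0, 0, 0, 0, 0, 0.1, 1, 0, 0, 0, 0, 0, 0.1, 0, 0, 0, 0, 0, 0, 0.1]'

```text
t: 27.38
position: [0.583, 0.0071, 0.1022]
eef_rot: [-89.8, 89.5, 12.7]
wrist_force: [-0.4, 0.0, -4.0]
grip_width: 0.0187
```

send_rows --motion '[0.8, 0, 0, 0, 0, 0, 0.1, 0, 0, 0, 0, 0, 0, 0.1]'

```text
t: 27.62
position: [0.583, 0.0071, 0.1016]
eef_rot: [-86.8, 89.5, 15.7]
wrist_force: [0.7, -0.4, -1.9]
grip_width: 0.0185
```

```bash
python3 - <<'E'
from lev import *
show()
E
```

```text
t 27.62 blk [ -4.9  -5.7 101.6] beta 90.0 zy 0.002 q [-24.8  65.   82.1  57.4 109.3  26.8] F [-0.6 -0.6 -1.9] M [-0.86 -0.09  0.01] w 18.5
```

send_rows --motion '[0.6, 0, 0, 0, 0, 0, 0.1, 0, 0, 0, 0, 0, 0, 0.1]'

```text
t: 27.88
position: [0.583, 0.0071, 0.1012]
eef_rot: [-85.4, 89.5, 17.1]
wrist_force: [0.2, -1.2, -0.5]
grip_width: 0.0185
```

send_rows --motion '[0.5, 0, 0, 0, 0, 0, 0.1, 0, 0, 0, 0, 0, 0, 0.1]'

```text
t: 28.12
position: [0.583, 0.0071, 0.1009]
eef_rot: [-83.6, 89.5, 18.9]
wrist_force: [1.7, -2.4, 1.9]
grip_width: 0.0184
```

```bash
python3 - <<'E'
from lev import *
show()
E
```

```text
t 28.12 blk [ -4.9  -5.7 100.9] beta 90.1 zy 0.002 q [-24.8  65.   82.1  57.4 109.3  26.7] F [-2.7 -1.1  1.9] M [ 0.22  0.29 -0.04] w 18.4
```

send_rows --motion '[0.4, 0, 0, 0, 0, 0, 0.2, 0, 0, 0, 0, 0, 0, 0.24, 0, 0, 0, 0, 0, 0, 0.28, 0, 0, 0, 0, 0, 0, 0.36, 0, 0, 0, 0, 0, 0, 0.36]'

```text
t: 28.75
position: [0.5829, 0.0073, 0.0998]
eef_rot: [-90.7, 89.5, 11.8]
wrist_force: [-0.2, 0.3, 1.5]
grip_width: 0.0305
```

send_rows --motion '[0, 0, -6, 0, 0, 0, 0.4, 0, 0, -10, 0, 0, 0, 0.4, 0, 0, -15, 0, 0, 0, 0.4, 0, 0, -15, 0, 0, 0, 0.3, 0, 0, 0, 0, 0, 0, 0]'

```text
t: 29.38
position: [0.5934, -0.0394, 0.0999]
eef_rot: [-94.6, 89.5, 7.8]
wrist_force: [-1.3, -0.3, 0.7]
grip_width: 0.009
```

```bash
cat > seg.py <<'E'
from lev import *
def seg(z=.11):
    t=snap('top');x0,x1,y0,y1=255,370,90,200
    hsv=cv2.cvtColor(t['frame'],cv2.COLOR_BGR2HSV);m=np.zeros(hsv.shape[:2],np.uint8)
    m[y0:y1,x0:x1]=((hsv[...,2]<125)&(hsv[...,1]>90)&(hsv[...,0]<20))[y0:y1,x0:x1]*255
    n,l,st,ce=cv2.connectedComponentsWithStats(m);i=1+np.argmax(st[1:,4])
    c=max(cv2.findContours((l==i).astype(np.uint8),0,2)[0],key=cv2.contourArea);bx=cv2.boxPoints(cv2.minAreaRect(c))
    b=np.array([blk(atz(t,*q,z))[:2] for q in bx]);e=[b[(i+1)%4]-b[i] for i in range(4)]
    print('area',st[i][4],'corners',b.round(1).tolist(),'centre',b.mean(0).round(1))
    for p in e: print('edge len %.1f dir %.2f'%(np.hypot(*p),(np.degrees(np.arctan2(p[1],p[0]))+45)%90-45))
E
python3 - <<'E'
from seg import *
show();seg()
E
```

```text
t 29.38 blk [-52.5  -5.9  99.9] beta 90.0 zy -0.000 q [-27.8  66.4  77.7  55.6 112.2  28.4] F [-0.   1.3  0.7] M [-0.48 -0.11 -0.06] w 9.0
area 2417 corners [[93.3, -92.6], [-25.7, -96.1], [-26.2, 94.4], [89.2, 96.4]] centre [32.6  0.5]
edge len 119.0 dir 1.67
edge len 190.5 dir 0.15
edge len 115.4 dir 1.00
edge len 189.0 dir 1.25
```

send_rows --motion '[-4, 3.2, 0, 0, 0, 0, 0, -4, 3.2, 4, 0, 0, 0, 0, 0, 0, 8, 0, 0, 0, 0, 0, 0, 6, 0, 0, 0, 0, 0, 0, 6, 0, 0, 0, 0]'

```text
t: 30.05
position: [0.5813, -0.015, 0.108]
eef_rot: [-89.4, 89.5, 13.2]
wrist_force: [-0.3, -1.4, 0.0]
grip_width: -0.0001
```

send_rows --motion '[0, 0, 5, 0, 0, 0, 0, 0, 0, 5, 0, 0, 0, 0, 0, 0, 5, 0, 0, 0, 0, 0, 0, 5, 0, 0, 0, 0, 0, 0, 4, 0, 0, 0, 0]'

```text
t: 30.68
position: [0.5762, 0.008, 0.1079]
eef_rot: [-89.8, 89.5, 12.7]
wrist_force: [-0.5, -1.8, 0.1]
grip_width: 0.0
```

```bash
python3 - <<'E'
from seg import *
show();seg()
E
```

```text
t 30.68 blk [ -2.5   0.8 107.9] beta 90.0 zy 0.002 q [-25.   64.1  83.4  57.1 109.1  26.4] F [-1.6  0.8  0.1] M [-0.42 -0.12 -0.02] w 0.0
area 2410 corners [[115.4, -94.7], [-3.5, -94.9], [0.0, 93.4], [115.3, 92.3]] centre [56.8 -1. ]
edge len 118.9 dir 0.09
edge len 188.4 dir -1.08
edge len 115.3 dir -0.54
edge len 187.1 dir 0.03
```

send_rows --motion '[0, 0, 2.5, 0, 0, 0, 0, 0, 0, 2, 0, 0, 0, 0, 0, 0, 1.5, 0, 0, 0, 0, 0, 0, 0, 0, 0, 0, 0]'

```text
t: 31.22
position: [0.5752, 0.0131, 0.108]
eef_rot: [-94.6, 89.5, 7.9]
wrist_force: [1.4, -6.2, -0.7]
grip_width: 0.0
```

send_rows --motion '[0, 0, 1, 0, 0, 0, 0, 0, 0, 1, 0, 0, 0, 0, 0, 0, 0, 0, 0, 0, 0]'

```text
t: 31.6
position: [0.5752, 0.0132, 0.1081]
eef_rot: [-101.6, 89.4, 0.7]
wrist_force: [1.8, -18.8, -0.9]
grip_width: -0.0002
```

```bash
python3 - <<'E'
from seg import *
show()
E
```

```text
t 31.60 blk [  2.7   0.6 108.1] beta 89.9 zy -0.000 q [-24.7  63.9  83.9  57.4 108.6  26.1] F [-18.7   2.2  -0.9] M [-0.65 -0.08  0.48] w -0.2
```

send_rows --motion '[0, 0, -6, 0, 0, 0, 0, 0, 30, 0, 0, 0, 0, 0, 0, 30, 0, 0, 0, 0, 0, 0, 0, 3.5, 0, 0, 0, 0, 0, 0, 2, 0, 0, 0, 0]'

```text
t: 32.22
position: [0.5152, -0.0, 0.1077]
eef_rot: [-96.5, 89.6, 6.2]
wrist_force: [-9.4, -35.4, 0.4]
grip_width: -0.0
```

send_rows --motion '[0, 0, 0, 0, 0, 0, 0]'

```text
t: 32.35
position: [0.5155, -0.0001, 0.1076]
eef_rot: [-98.6, 89.5, 4.1]
wrist_force: [-8.4, -22.2, -0.4]
grip_width: 0.0001
```

send_rows --motion '[0, 0, -5.5, 0, 0, 0, 0, 0, -40, 0, 0, 0, 0, 0, 0, -40, 0, 0, 0, 0, 0, 0, -40, 0, 0, 0, 0, 0, 0, 0, 3.5, 0, 0, 0, 0]'

```text
t: 32.98
position: [0.6374, 0.0271, 0.1089]
eef_rot: [-100.7, 89.2, 1.7]
wrist_force: [18.6, -19.3, 1.6]
grip_width: 0.0002
```

send_rows --motion '[0, 0, 2, 0, 0, 0, 0, 0, 0, 0, 0, 0, 0, 0]'

```text
t: 33.22
position: [0.6362, 0.0267, 0.109]
eef_rot: [-103.7, 89.2, -1.6]
wrist_force: [11.6, -11.5, -0.9]
grip_width: 0.0001
```

```bash
python3 - <<'E'
from seg import *
show();seg()
c=plan([(pose(-60,-60,108,90),0,2),(pose(-100,-30,250,60),0,2),(pose(0,40,390,0),0,2)],None,50,9.5)
E
```

```text
t 33.23 blk [  2.8 -61.8 109. ] beta 89.8 zy -0.004 q [-21.8  66.   76.4  61.8 109.8  31.8] F [-13.8  -8.9  -0.9] M [-0.65 -0.15 -1.5 ] w 0.1
area 2262 corners [[119.7, -94.1], [4.0, -94.2], [7.3, 94.0], [119.5, 92.9]] centre [62.6 -0.3]
edge len 115.7 dir 0.08
edge len 188.2 dir -1.01
edge len 112.2 dir -0.54
edge len 187.0 dir 0.07
[0.6, 0.7, -31.4, -0.1, -0.1, 0.4, 0, 0.5, 0.8, -31.4, -0.1, -0.1, 0.3, 0, -35.5, 7.5, -10, 0, 7.5, 0, 0, -33.9, 7.4, -14.6, 0, 7.5, 0, 0, -31.7, 7.5, -18.8, 0, 7.5, 0, 0.0]
[-29, 7.5, -22.8, 0, 7.5, 0, 0, -24.5, 10, 2.4, 0, 8.6, 0, 0, -24.5, 10, -1.3, 0, 8.5, 0, 0, -24.1, 10, -5, 0, 8.6, 0, 0, -23.1, 9.9, -8.5, 0, 8.6, 0, 0.0]
[-21.5, 10, -11.8, 0, 8.6, 0, 0, -19.6, 10, -14.9, 0, 8.5, 0, 0, -17.1, 10, -17.6, 0, 8.6, 0, 0.0]
```

send_rows --motion '[0, 0, -10, 0, 0, 0, 0, 0.6, 0.7, -26, 0, 0, 0.4, 0, 0.5, 0.8, -26, 0, 0, 0.3, 0, -35.5, 7.5, -10, 0, 7.5, 0, 0, -33.9, 7.4, -14.6, 0, 7.5, 0, 0]'

```text
t: 33.9
position: [0.6343, -0.0559, 0.1766]
eef_rot: [178.2, 75.0, -79.2]
wrist_force: [0.5, 0.0, 0.5]
grip_width: -0.0002
```

send_rows --motion '[-31.7, 7.5, -18.8, 0, 7.5, 0, 0, -29, 7.5, -22.8, 0, 7.5, 0, 0, -24.5, 10, 2.4, 0, 8.6, 0, 0, -24.5, 10, -1.3, 0, 8.5, 0, 0, -24, 10, -5, 0, 8.6, 0, 0]'

```text
t: 34.52
position: [0.5861, -0.0427, 0.3104]
eef_rot: [179.7, 34.0, -77.7]
wrist_force: [0.3, 0.7, 0.3]
grip_width: -0.0001
```

send_rows --motion '[-23, 10, -8.5, 0, 8.6, 0, 0, -21.5, 10, -11.8, 0, 8.6, 0, 0, -19.6, 10, -15, 0, 8.5, 0, 0, -17, 10, -17.6, 0, 8.6, 0, 0, 0, 0, 0, 0, 0, 0, 0]'

```text
t: 35.15
position: [0.535, 0.0067, 0.3919]
eef_rot: [179.9, -0.1, -77.2]
wrist_force: [0.3, 0.2, 0.1]
grip_width: 0.0002
```

```bash
python3 - <<'E'
from seg import *
show();seg()
p=snap('wrist');cv2.imwrite('pics/w13.png',p['frame'])
for P in((0,-120,90),(0,120,90),(126,-110,104),(126,110,104),(6,95,110),(6,-95,110),(126,95,110),(126,-95,110)):
    print(P,proj(p,BO+RB.apply(np.array(P)/1e3)).round(1))
hsv=cv2.cvtColor(p['frame'],cv2.COLOR_BGR2HSV);m=((hsv[...,2]<135)&(hsv[...,1]>90)&(hsv[...,0]<20)).astype(np.uint8)
n,l,st,ce=cv2.connectedComponentsWithStats(m)
for i in np.argsort(-st[1:,4])[:4]+1:
    c=max(cv2.findContours((l==i).astype(np.uint8),0,2)[0],key=cv2.contourArea);h=cv2.convexHull(c);q=cv2.approxPolyDP(h,4,True)[:,0];print(st[i],q.tolist(),[blk(atz(p,*x,.11))[:2].round(1).tolist() for x in q][:8])
E
```

```text
t 35.15 blk [  5.   41.3 391.9] beta -0.1 zy 0.001 q [-0.5  7.9 94.2 -0.1 78.  76.7] F [ 0.1 -0.4  0.1] M [-0.03  0.08  0.  ] w 0.2
area 10 corners [[72.9, -129.7], [46.6, -127.1], [46.9, -124.5], [73.2, -127.0]] centre [  59.9 -127.1]
edge len 26.4 dir -5.54
edge len 2.7 dir -5.70
edge len 26.4 dir -5.55
edge len 2.6 dir -5.45
(0, -120, 90) [325.7  25.2]
(0, 120, 90) [324. 208.]
(126, -110, 104) [221.   31.6]
(126, 110, 104) [235.6 204.2]
(6, 95, 110) [319.9 195.9]
(6, -95, 110) [320.7  45.2]
(126, 95, 110) [233.6 195.4]
(126, -95, 110) [220.7  44.6]
[ 224   44   99  154 8977] [[321, 45], [321, 193], [238, 197], [224, 45]] [[5.6, -95.2], [4.6, 90.7], [120.1, 97.2], [122.1, -94.6]]
[ 484   63   66   89 2503] [[533, 65], [549, 90], [508, 151], [485, 148], [493, 75], [505, 64]] [[-253.4, -74.5], [-279.7, -45.8], [-243.2, 30.9], [-212.0, 27.1], [-206.6, -62.9], [-219.0, -75.4]]
[ 142  188   80   52 1357] [[142, 200], [162, 188], [220, 194], [219, 225], [208, 239]] [[254.6, 102.5], [224.0, 84.8], [144.7, 93.0], [150.6, 139.7], [168.8, 161.9]]
[178  51  33  44 507] [[178, 51], [207, 61], [210, 87], [204, 93], [190, 94]] [[178.2, -87.7], [144.4, -76.8], [143.9, -47.0], [152.2, -39.8], [169.9, -38.5]]
```

```bash
python3 - <<'E'
from seg import *
p=snap('wrist');f=p['frame'].astype(float)
g=cv2.GaussianBlur(f.sum(2)/3,(0,0),1)
def edge(col,r0,r1):
    pr=g[r0:r1,col];return r0+np.argmax(np.abs(np.diff(pr)))+.5
for nm,r0,r1,z in(('panel far',36,54,.11),('panel near',186,206,.11)):
    e=[blk(atz(p,c,edge(c,r0,r1)+.5,z)) for c in range(245,316,5)];a=np.array(e);k=np.polyfit(a[:,0],a[:,1],1);print(nm,np.median(a[:,1]).round(1),'slope deg',np.degrees(k[0]).round(2),'std',a[:,1].std().round(1))
a=[]
for r in range(60,185,5):
    c=300+np.argmax(np.abs(np.diff(g[r,300:340])))+.5;a.append(blk(atz(p,c+.5,r,.11)))
a=np.array(a);k=np.polyfit(a[:,1],a[:,0],1);print('panel front edge x',np.median(a[:,0]).round(1),'slope deg',np.degrees(k[0]).round(2))
# cork ends: saturation/brightness profile averaged over columns, warped to block coordinates at z=.09
ys=np.arange(-140,141,1.)
P=np.array([[proj(p,BO+RB.apply([x/1e3,y/1e3,.09])) for x in np.arange(20,120,4)] for y in ys]).astype(np.float32)
im=cv2.remap(p['frame'],P[...,0],P[...,1],1).astype(float).mean(1)
for lo,hi in((-135,-100),(105,138)):
    i=(ys>=lo)&(ys<=hi);print([(int(y),*map(int,v)) for y,v in zip(ys[i][::2],im[i][::2])])
E
```

```text
panel far -95.5 slope deg 0.02 std 0.3
panel near 93.9 slope deg -0.64 std 0.6
panel front edge x 3.0 slope deg -0.29
[(-135, 87, 141, 193), (-133, 87, 141, 193), (-131, 88, 142, 195), (-129, 89, 144, 197), (-127, 90, 146, 199), (-125, 90, 147, 200), (-123, 91, 148, 201), (-121, 110, 171, 223), (-119, 128, 198, 243), (-117, 129, 199, 243), (-115, 126, 196, 242), (-113, 128, 198, 243), (-111, 129, 200, 244), (-109, 128, 197, 243), (-107, 123, 190, 239), (-105, 125, 193, 241), (-103, 127, 196, 242), (-101, 126, 195, 240)]
[(105, 130, 201, 243), (107, 132, 204, 245), (109, 131, 203, 246), (111, 129, 200, 243), (113, 128, 197, 241), (115, 128, 197, 243), (117, 95, 147, 194), (119, 116, 182, 233), (121, 120, 188, 236), (123, 120, 188, 233), (125, 120, 187, 232), (127, 122, 189, 234), (129, 120, 188, 233), (131, 118, 184, 232), (133, 121, 188, 234), (135, 123, 191, 235), (137, 121, 189, 235)]
```

```bash
python3 - <<'E'
from seg import *
p=snap('wrist')
for z,lo,hi in((.09,-10,14),(.104,118,154)):
    xs=np.arange(lo,hi,1.);Y=np.r_[np.arange(-108,-99,1),np.arange(99,108,1)] 
    for nm,yy in(('far',np.arange(-108,-99,1.)),('near',np.arange(100,108,1.))):
        P=np.array([[proj(p,BO+RB.apply([x/1e3,y/1e3,z])) for y in yy] for x in xs]).astype(np.float32)
        im=cv2.remap(p['frame'],P[...,0],P[...,1],1).astype(float).mean((1,2));print(z,nm,[(int(a),int(b)) for a,b in zip(xs,im)])
E
```

```text
0.09 far [(-10, 162), (-9, 163), (-8, 164), (-7, 165), (-6, 166), (-5, 167), (-4, 168), (-3, 165), (-2, 158), (-1, 153), (0, 168), (1, 176), (2, 184), (3, 189), (4, 191), (5, 188), (6, 185), (7, 184), (8, 185), (9, 187), (10, 188), (11, 186), (12, 186), (13, 189)]
0.09 near [(-10, 161), (-9, 161), (-8, 161), (-7, 161), (-6, 160), (-5, 157), (-4, 152), (-3, 150), (-2, 161), (-1, 182), (0, 194), (1, 200), (2, 201), (3, 197), (4, 191), (5, 184), (6, 180), (7, 181), (8, 183), (9, 187), (10, 190), (11, 192), (12, 191), (13, 188)]
0.104 far [(118, 205), (119, 201), (120, 179), (121, 134), (122, 107), (123, 126), (124, 164), (125, 193), (126, 204), (127, 208), (128, 211), (129, 212), (130, 211), (131, 209), (132, 208), (133, 209), (134, 211), (135, 211), (136, 207), (137, 202), (138, 198), (139, 199), (140, 201), (141, 203), (142, 203), (143, 202), (144, 193), (145, 174), (146, 162), (147, 166), (148, 166), (149, 167), (150, 166), (151, 167), (152, 167), (153, 166)]
0.104 near [(118, 195), (119, 190), (120, 171), (121, 151), (122, 137), (123, 156), (124, 182), (125, 204), (126, 210), (127, 210), (128, 209), (129, 207), (130, 206), (131, 206), (132, 205), (133, 202), (134, 198), (135, 195), (136, 196), (137, 201), (138, 205), (139, 208), (140, 210), (141, 209), (142, 207), (143, 202), (144, 187), (145, 159), (146, 131), (147, 101), (148, 93), (149, 94), (150, 95), (151, 95), (152, 95), (153, 95)]
```

```bash
python3 - <<'E'
from plan import *
print(robot.job_done())
E
```

```text
the job is handed in; nothing more can be done
None
```

The panel is turned over and lying flat on the cork, moulded face down and pushed home against the stop rail. I let go and handed the job in at about 35 s; the hand-in reports no verdict.

**What I did:**
1. I levered the free edge up with a finger in the bearer gap, then gripped it and stood the panel on its inner edge, pressed flat against the block's front.
2. I leaned it over the block edge at about 42°, still held, and released it once it was resting there.
3. From the front I raised its low edge on a finger until it was flat, gripped that edge, and set it on the cork with its front edge overhanging.
4. I pushed it to the rail with closed fingers at the middle and at 60 mm either side.

**Last checks:**
- **Against the rail:** the fingers stopped at 2.6 to 2.8 mm in block x at all three push points, which makes it square to about 0.1°. The hardest push read about 37 N.
- **Rail gap not visible:** I could not see the contact itself. The stop was about 3 mm short of the 6 mm I expected from my block fit. The rail's front measured 2 mm nearer than that fit too, which puts the panel within about 1 mm of it.
- **Centring:** the panel's ends measured at y = -95.5 and 93.9, and the cork's at about -121 and 117, so it is about 1 mm off centre.
- **Edge slopes:** two edges gave camera slopes of -0.3° and -0.6°, which disagrees slightly with the finger contacts. I put that down to image noise.
- **Top view:** the final top-view measurement failed because the arm was in the way, so the figures come from the wrist camera.
- **Bystanders:** I did not measure them again afterwards. The arm's path was planned clear of them, and nothing in the force readings pointed to a stray contact.

I viewed 12 pictures, two over the budget.

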